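# Clear the sawing board, drop the length stop and hold the block for the saw

## Task

Get the dark hardwood block ready to be sawn: put the two jars that were left on the sawing board upright into the caddy, one jar per cell, flip the length stop down, and lay the block flat on the board with its long side along the fence and its end up against the stop. Push it diagonally so that it is pressed firmly against the fence and down on the board at once, and finish while still holding it so with the fingers: do not let go. Do not tip a jar over, and leave the other things on the bench where they are.

Things in the scene. Friction and masses are not known exactly. Their poses are not given: they have to be found in the camera images.
- saw_board: flat wooden base of the sawing board, screwed down on the bench: 160 (its x) x 280 (its y) x 16 mm thick. Origin at the centre of its underside; +x points to the fence along its far edge, +z up, top face at z = 16 mm. A thin dark saw line crosses it at y = -5 mm.
- fence: fixed hardwood fence along the far edge of the sawing board: 280 mm long (y), 22 mm thick (x), its top 20 mm above the board. Origin in its front face, at mid-length, at the level of the board's top face; the front face is the plane x = 0 and the fence lies at x = 0 to 22 mm; +x points away from the work, y along the fence. A 3 mm saw slot cuts it at y = -5 mm.
- length_stop: flip-down length stop: aluminium clamp fixed on the fence's left part, with a hinged steel arm. Origin at the corner where the work seats: fence face (x = 0), work-side face of the lowered arm (y = 0), board top (z = 0); axes as the fence's. The lowered arm fills y = 0 to 12, x = 0 to -59, z = 2 to 45 mm (its knob reaches x = -59, y = 36); the work goes at x < 0, y < 0.
- stop_hinge (a point): middle of the stop arm's hinge axis, 11 mm behind the fence face and 36 mm above the board; the axis runs along the fence. The clamp round it spans 17 mm to either side along the fence and reaches 8 mm above this point; a black clamp screw sticks out behind the fence to 32 mm beyond it, 22 mm lower.
- flip_arm (a joint): angle of the stop arm in rad: 0 = lowered onto the board, in front of the fence, across the work's path (hard stop); grows as it swings up and over; it starts tipped back behind upright at 1.85 to 2.1 (limit 2.35) and stays where it is left up there. Pushed forward (toward -x) below about 1.2 it drops to 0 by its own weight (60 g).
- flip_knob (a point): centre of the black thumb knob (15 mm thick, 22 mm long, its axis parallel to the fence) at the free end of the stop arm, 62 mm from the hinge axis and 24.5 mm to the +y side of the stop face. It moves with the arm, in an arc about the hinge.
- wood_block: dark brown hardwood block, the work: 62 mm (its x) x 100 mm (its y) x 42 mm high, about 0.13 kg, lying flat on the bench. Origin at the centre of its underside. Seated, its centre is 31 mm before the fence face and 50 mm from the stop face. Gripped across its 62 mm, the fingertips must be over 20 mm above its underside, or the far finger meets the fence. On the board it slides with friction of about 0.5 to 0.8, so push sideways more than down.
- jar_caddy: open plywood jar caddy, heavy, fixed on the bench: 76 (its x) x 212 (its y) x 42 mm high, walls 5 mm, floor 5 mm. Origin at the centre of its underside. Three cells in a row along its y, centred at y = -69, 0 and +69 mm (x = 0), each 64 x 66 mm inside. Jars stand 26 mm above its rim; neighbouring lids are only 16 mm apart, so grip across the row (along the caddy's x).
- jar_a: screw-lid jar, 55 mm in diameter, 68 mm high, lid 53 mm in diameter from 54 to 68 mm up, about 0.11 kg. Origin at the centre of its underside. It starts on the sawing board.
- jar_b: screw-lid jar, 55 mm in diameter, 68 mm high, lid 53 mm in diameter from 54 to 68 mm up, about 0.11 kg. Origin at the centre of its underside. It starts on the sawing board.
- jar_c: screw-lid jar, 55 mm in diameter, 68 mm high, lid 53 mm in diameter from 54 to 68 mm up, about 0.11 kg. Origin at the centre of its underside. It starts in the +y end cell of the caddy and can stay there.
- wax: bystander: red stick of wax, 13 x 85 x 13 mm, lying on the right end of the sawing board. Origin at the centre of its underside.
- marker: bystander: white marker pen, 17 x 135 x 16 mm, lying on the bench. Origin at the centre of its underside.
- brush: bystander: wooden scrub brush, 54 x 153 x 49 mm, bristles down. Origin at the centre of its underside.
- loupe: bystander: small folding loupe, 32 x 28 x 14 mm. Origin at the centre of its underside.
- file: bystander: needle file with a blue handle, 145 mm long, 8 mm thick. Origin at the centre of its underside.
- stone: bystander: rough stone, 44 x 52 x 36 mm. Origin at the centre of its underside.
Mind the look-alikes: they are no part of the job. What is shaped like the jar_a but green, pink or turquoise is not meant.

How it is judged:
By the outcome, as a careful person would: the job done as asked, in the order asked, and still so for the second after the job is handed in, while the arm keeps its last pose, push and grip.
It also fails if it takes over 72 s, if anything falls off the work surface, if the arm or the gripper's body presses on something with over 40 N, if the wrist force passes 120 N, or if a joint passes its speed limit or range.

## Robot

A 6-joint arm with a two-finger parallel gripper is mounted at the origin on a cart in front of the work surface, level with it; the furniture and walls round the work are solid. World frame = base frame: x ahead of the robot, y to its left, z up, the work surface at z = 0. Lengths are in m, angles in rad, forces in N, time in s.
With the tool pointing down it reaches from about 0.25 to 0.775 m from the base axis. Payload 4 kg.
Tool frame: the origin (TCP) lies where the fingers leave the gripper's body, on its centre line; the fingertips stand 97 mm ahead of it and the grasp point (between the pads) lies 78 mm ahead of it; z points along the fingers, x is the direction in which the jaws open and shut, and the axes are right-handed (so a half turn about z gives the same grasp; the last joint's range is limited). The gripper opens to 94 mm and grips with 3 to 60 N. Pads are 16 mm wide; open, the fingers measure 119 mm over their backs; the gripper's body (75 mm by 177 mm) begins 78 mm behind the grasp point.
Start: joints at [-1.244, 0.087, 1.371, -0, 1.684, -0.103], TCP at [0.229, -0.5, 0.303] pointing down, gripper open.
Joint ranges: [-3.1, 3.1], [-0.76, 2.03], [0.27, 2.55], [-1.08, 4.22], [0.17, 2.65], [-2.57, 2.57]. Speed limits (rad/s): [2.79, 2.79, 3.14, 3.14, 3.14, 3.14].

## Interface

Orientations are given as [roll, pitch, yaw] about the fixed x, y, z axes, in that order (R = Rz(yaw) Ry(pitch) Rx(roll)).
In Python, from bench import * gives the robot as it stands.
- The arm moves only by the tool jog_arm, never from a script. Its argument "moves" is a list of rows, each a list of 7 numbers: the turn, a rotation vector about the world's x, y, z in rad, then the shift along the world's x, y, z in mm, then the finger opening in mm, from 0 to 94. In form: [[rx, ry, rz, tx, ty, tz, fingers], ...]. A call has 1 to 12 rows; each row shifts and turns the commanded pose from where the row before left it; what a row does not reach is not made up. A row lasts 1/8 s, in which the tool goes at most 62.5 mm and 10.7 degrees, less where a joint would pass 70% of its speed; a pose out of reach is approached as far as the arm can. A call is refused whole if a number of a shift passes 62.5 or a number of a turn 0.188, either way. A call with a gripper value outside its range is refused whole. The fingers move at their own pace and stop on an object; the grip force is fixed at half the most. Time passes only in rows, so rows that do not move let the fingers close. It gives the time, the measured TCP pose, the force and the opening at its end, in the units of the state.
- get_obs(): the state, without advancing time (a new reading comes with each control period).
- snapshot(name): name is "scene" or "top"; returns the picture (400x640x3 uint8, red, green, blue); there is no depth.
- get_calibration(name): a dict with "camera_matrix" (3x3 intrinsics, pixels), "R" (3x3) and "t" (3): a world point X has camera coordinates R X + t. Camera axes: x right, y down, z forward; pixel columns grow to the right and rows downward; lengths in m; the calibration is good to about 2 mm. A picture is of the moment at which its call begins. get_calibration takes no time and is no camera call.
- close_job(): hands the job in, once; it reports no verdict.
Trained networks look in the newest picture that a camera, given by its name, has taken for a name from the list of things; names that differ only in an ending like _2 or _b are one class to them, and where a whole thing is asked for, a point or a joint stands for the part that bears it (a point fixed in the world has none). Each returns a list of dicts, best first, with "conf" (0 to 1); they miss things now and then, are a little off and sometimes report something else, mostly with a low value. They report only what shows in the picture. A call takes as long as a camera call. They do not tell look-alikes from the thing itself.
- look_for(label, camera): "bbox" ([left, top, right, bottom] in pixels, round what is visible of it).
The state is a dict: "time": time; "joint_positions": joint angles; "qvel": joint speeds; "joint_torque": joint torques, N m; "tool_pos": TCP position; "ee_rot": TCP orientation; "wrist_force": force on the tool from outside, world axes, zero at the start; "wrist_torque": the same for the moment, N m; "width": finger opening in m.
Only numpy, scipy, OpenCV 4.12 (cv2) and the standard library are available. Lean on these libraries where they do the work, as an engineer would, in place of code of your own. Each camera call takes 0.05 s, during which the arm holds its last target.

## Working session

There is one attempt and no reset: what is moved stays moved. The work goes in short steps, Python scripts to look and compute and a tool call to move; the robot and the scene stay as the last step left them, time stands still between calls to the robot, and variables do not carry over. Pictures are saved under pics/ and viewed, and the job is handed in when it is done.

Besides the shell and the picture viewer there is one more tool, called as a command line: name --pt "numbers of a row" for each row, then --argument value for the rest. jog_arm: Moves the arm, as the interface text tells. Its arguments: {"type":"object","properties":{"moves":{"type":"array","items":{"type":"array","items":{"type":"number"}}}},"required":["moves"]}

```bash
mkdir -p pics; ls
python3 - <<'E'
from bench import *
import cv2
for n in("scene","top"):
    im=snapshot(n); cv2.imwrite(f"pics/{n}0.png",im[:,:,::-1])
    c=get_calibration(n); print(n,c)
print(get_obs())
E
```

```text
pics
scene {'camera_matrix': array([[390.88716619,   0.        , 321.83854319],
       [  0.        , 390.88716619, 198.52517804],
       [  0.        ,   0.        ,   1.        ]]), 'R': array([[ 0.58064143, -0.81414514,  0.00481924],
       [-0.35773094, -0.26043902, -0.89677204],
       [ 0.73135771,  0.51897901, -0.44246659]]), 't': array([-0.28687881,  0.31518933,  0.86202767])}
top {'camera_matrix': array([[413.79723963,   0.        , 310.23885553],
       [  0.        , 413.79723963, 197.40287248],
       [  0.        ,   0.        ,   1.        ]]), 'R': array([[-0.02194773, -0.99974095,  0.00602791],
       [-0.98156349,  0.02040281, -0.19004434],
       [ 0.18987212, -0.01008781, -0.981757  ]]), 't': array([0.09115942, 0.64195689, 1.24910315])}
{'time': 0.1, 'joint_positions': array([-1.24409292e+00,  8.78679665e-02,  1.37207429e+00, -1.05705661e-05,
        1.68361307e+00, -1.03077018e-01]), 'qvel': array([ 7.65397337e-04, -9.16024196e-04, -4.95834425e-03,  2.48310182e-04,
        2.66949095e-04, -9.24591850e-05]), 'joint_torque': array([ 1.83315758e-03, -3.41253304e+01, -3.03302658e+01,  7.19784200e-02,
        3.04274890e-02, -9.93321282e-05]), 'tool_pos': array([ 0.2290767 , -0.49969204,  0.30164285]), 'ee_rot': array([-3.14140116e+00,  1.95333467e-03, -1.14101689e+00]), 'wrist_force': array([ 0.40901137, -0.24518326, -0.39777831]), 'wrist_torque': array([-0.045168  ,  0.03215944,  0.00758948]), 'width': 0.09383995966571104}
```

View pics/scene0.png

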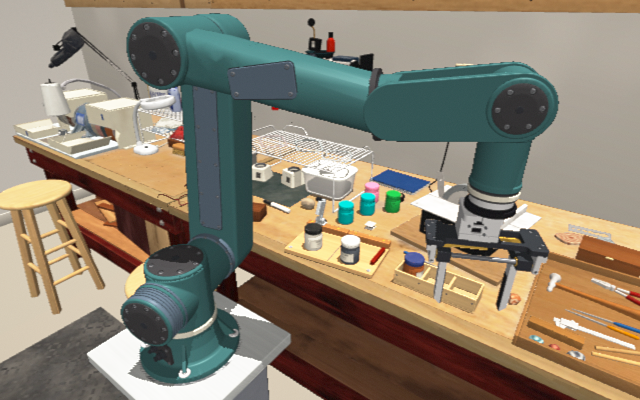

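View pics/top0.png

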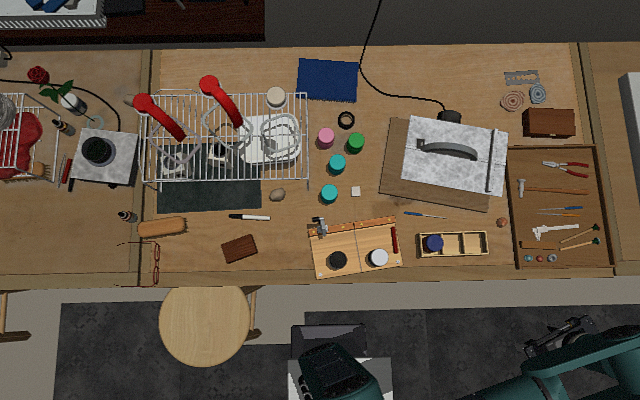

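Run:
```python
from bench import *
for l in ["jar_a","wood_block","saw_board","jar_caddy","flip_knob","fence","length_stop"]:
    for c in ("top","scene"):
        print(l,c,[(round(d["conf"],2),[round(float(v),1) for v in d["bbox"]]) for d in look_for(l,c)][:8])
```

```text
jar_a top [(0.82, [319.4, 187.3, 337.7, 206.9]), (0.75, [425.4, 234.6, 442.0, 250.3]), (0.74, [344.6, 130.2, 365.3, 155.0]), (0.7, [318.3, 128.2, 334.9, 147.7]), (0.69, [328.5, 252.7, 344.7, 268.7]), (0.61, [327.2, 153.0, 343.7, 171.9]), (0.54, [365.1, 249.5, 388.9, 267.7])]
jar_a scene [(0.91, [339.6, 234.9, 361.5, 267.2]), (0.88, [304.2, 222.3, 322.9, 248.4]), (0.85, [400.8, 251.7, 425.0, 281.5]), (0.68, [380.5, 193.7, 398.5, 211.6]), (0.65, [359.5, 191.4, 374.6, 215.9]), (0.48, [363.8, 183.6, 378.2, 203.4])]
wood_block top []
wood_block scene [(0.77, [254.8, 202.9, 268.2, 225.4])]
saw_board top [(0.83, [312.5, 226.5, 402.9, 282.2])]
saw_board scene [(0.81, [283.2, 229.7, 390.2, 278.9])]
jar_caddy top [(0.71, [221.5, 233.2, 255.3, 263.7]), (0.66, [417.8, 228.8, 488.5, 257.9])]
jar_caddy scene [(0.61, [396.8, 263.7, 482.0, 312.8])]
flip_knob top [(0.65, [314.1, 214.2, 326.2, 236.4])]
flip_knob scene [(0.7, [316.2, 197.6, 322.7, 222.9])]
fence top [(0.56, [307.9, 216.7, 399.6, 237.2])]
fence scene [(0.8, [308.0, 219.8, 394.1, 246.7])]
length_stop top [(0.54, [311.1, 212.1, 325.2, 236.1])]
length_stop scene [(0.52, [315.3, 198.3, 326.4, 226.8])]
```

Run:
```python
import cv2
a=cv2.imread("pics/top0.png"); s=cv2.imread("pics/scene0.png")
cv2.imwrite("pics/c1.png",cv2.resize(a[205:290,300:410],None,fx=7,fy=7,interpolation=cv2.INTER_CUBIC))
cv2.imwrite("pics/c2.png",cv2.resize(a[200:280,400:500],None,fx=7,fy=7,interpolation=cv2.INTER_CUBIC))
cv2.imwrite("pics/c3.png",cv2.resize(a[205:280,205:305],None,fx=7,fy=7,interpolation=cv2.INTER_CUBIC))
cv2.imwrite("pics/c4.png",cv2.resize(s[190:285,280:400],None,fx=6,fy=6,interpolation=cv2.INTER_CUBIC))
```

```text
(no output)
```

View pics/c1.png

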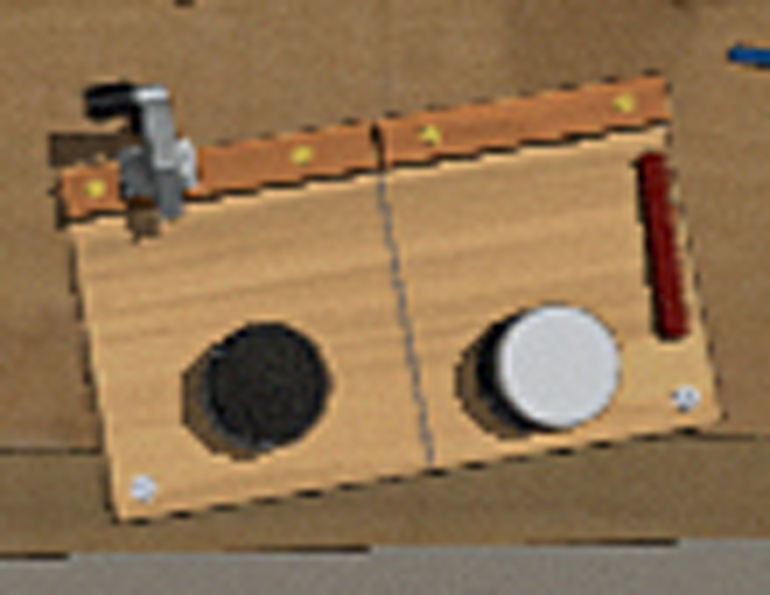

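View pics/c2.png

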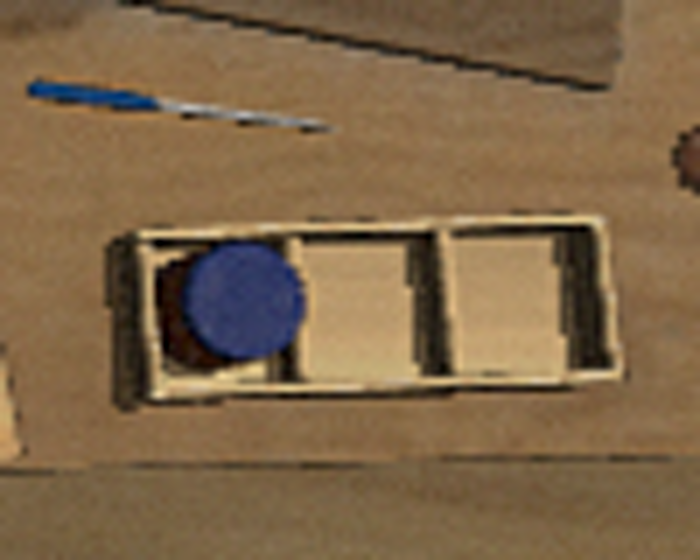

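View pics/c3.png

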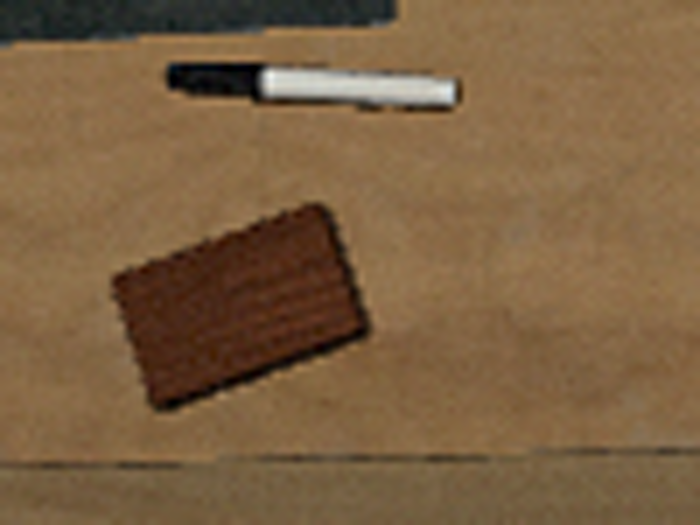

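View pics/c4.png

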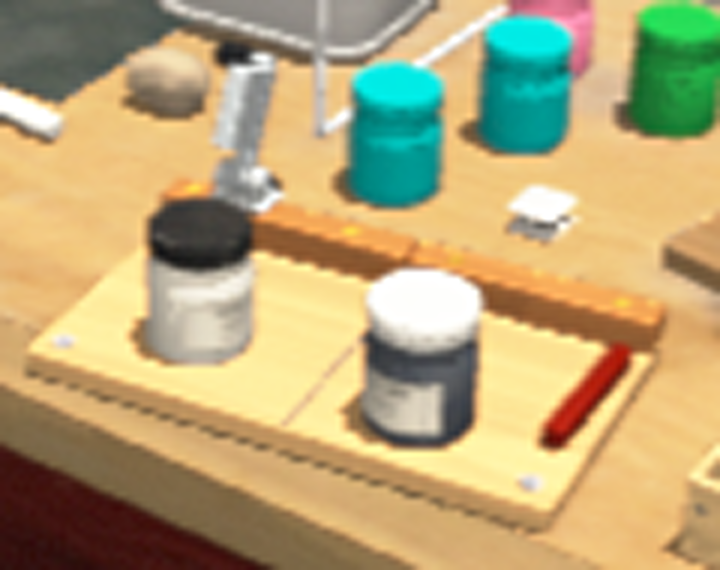

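```bash
cat > h.py <<'E'
import numpy as np, cv2
from scipy.optimize import least_squares
from bench import get_calibration
CAL={n:get_calibration(n) for n in("top","scene")}
def proj(n,P):
    c=CAL[n]; q=np.atleast_2d(P)@c["R"].T+c["t"]; q=q@c["camera_matrix"].T
    return q[:,:2]/q[:,2:]
def ray(n,uv,z):
    c=CAL[n]; d=np.linalg.inv(c["camera_matrix"])@np.array([uv[0],uv[1],1.]); d=c["R"].T@d; C=-c["R"].T@c["t"]
    return C+d*(z-C[2])/d[2]
def uncrop(uv,x0,y0,f): return (np.array(uv)+.5)/f-.5+np.array([x0,y0])
def T(p,L):  # p=(x,y,yaw) m; L mm local
    L=np.atleast_2d(L)/1000.; c,s=np.cos(p[2]),np.sin(p[2])
    return np.stack([p[0]+c*L[:,0]-s*L[:,1],p[1]+s*L[:,0]+c*L[:,1],L[:,2]],1)
def fit(obs,p0):  # obs list (cam,uv,local mm)
    def r(p): return np.concatenate([(proj(c,T(p,l))[0]-uv) for c,uv,l in obs])
    s=least_squares(r,p0,loss="soft_l1"); return s.x,r(s.x).reshape(-1,2)
def overlay(img,n,x0,y0,x1,y1,f,segs):
    o=cv2.resize(img[y0:y1,x0:x1],None,fx=f,fy=f,interpolation=cv2.INTER_CUBIC)
    for a,b,col in segs:
        q=(proj(n,np.array([a,b]))-[x0,y0]+.5)*f-.5
        cv2.line(o,tuple(int(round(v)) for v in q[0]),tuple(int(round(v)) for v in q[1]),col,1,cv2.LINE_AA)
    return o
def boxsegs(p,x0,x1,y0,y1,z0,z1,col):
    V=[(x,y,z) for x in(x0,x1) for y in(y0,y1) for z in(z0,z1)]; W=T(p,V); S=[]
    for i in range(8):
        for k in(1,2,4):
            if not i&k: S.append((W[i],W[i|k],col))
    return S
def circ(x,y,z,r,col):
    a=np.linspace(0,2*np.pi,40); P=np.stack([x+r*np.cos(a),y+r*np.sin(a),0*a+z],1)
    return [(P[i],P[i+1],col) for i in range(39)]
E
python3 - <<'E'
from h import *
t=lambda u:("top",uncrop(u,300,205,7)); s=lambda u:("scene",uncrop(u,280,190,6))
np.set_printoptions(precision=4,suppress=True)
ob=[(*t((118,520)),(-80,140,16)),(*t((720,415)),(-80,-140,16)),(*t((430,465)),(-80,-5,16)),(*t((660,75)),(80,-140,36)),(*t((60,175)),(80,140,36)),
(*s((548,515)),(-80,-140,16)),(*s((32,357)),(-80,140,16))]
p,r=fit(ob,[.38,.0,.1]); print("board",p); print(r)
c=lambda u:("top",uncrop(u,400,200,7))
ob=[(*c((137,232)),(38,106,42)),(*c((605,217)),(38,-106,42)),(*c((622,375)),(-38,-106,42)),(*c((155,397)),(-38,106,42))]
pc,r=fit(ob,[.38,-.3,0]); print("caddy",pc); print(r)
w=lambda u:("top",uncrop(u,205,205,7))
ob=[(*w((115,278)),(31,50,42)),(*w((320,203)),(31,-50,42)),(*w((370,332)),(-31,-50,0)),(*w((155,410)),(-31,50,0))]
pw,r=fit(ob,[.38,.25,.3]); print("block",pw); print(r)
a=cv2.imread("pics/top0.png"); hsv=cv2.cvtColor(a,cv2.COLOR_BGR2HSV)
for nm,u,z in(("A",t((267,385)),.084),("B",t((558,367)),.084),("C",c((245,300)),.073)):
    print(nm,ray("top",u[1],z))
J={"A":ray("top",t((267,385))[1],.084),"B":ray("top",t((558,367))[1],.084)}
S=boxsegs(p,-80,80,-140,140,0,16,(0,255,0))+boxsegs(p,58,80,-140,140,16,36,(255,0,0))
for k in J.values(): S+=circ(k[0],k[1],.084,.0265,(0,0,255))+circ(k[0],k[1],.016,.0275,(0,255,255))
cv2.imwrite("pics/o1.png",overlay(a,"top",300,205,410,290,7,S))
cv2.imwrite("pics/o4.png",overlay(cv2.imread("pics/scene0.png"),"scene",280,190,400,285,6,S))
k=ray("top",c((245,300))[1],.073)
S=boxsegs(pc,-38,38,-106,106,0,42,(0,255,0))+circ(k[0],k[1],.073,.0265,(0,0,255))
o2=overlay(a,"top",400,200,500,280,7,S)
S=boxsegs(pw,-31,31,-50,50,0,42,(0,255,0))
o3=overlay(a,"top",205,205,305,280,7,S)
cv2.imwrite("pics/o2.png",o2);cv2.imwrite("pics/o3.png",o3)
E
```

```text
board [ 0.4874 -0.0633  0.1421]
[[-0.2511  0.5805]
 [ 0.5063  0.9262]
 [ 0.276   0.82  ]
 [ 0.2527 -0.5398]
 [-0.1869 -0.6773]
 [ 0.9366 -1.7574]
 [-0.8932 -2.1256]]
caddy [ 0.4913 -0.3724  0.018 ]
[[ 0.1588 -0.3109]
 [-0.2061 -0.7874]
 [ 0.2802  0.7486]
 [-0.2306  0.3075]]
block [0.4908 0.3078 0.3115]
[[-1.2973 -0.5024]
 [-0.194  -0.1678]
 [ 0.2235  0.868 ]
 [ 1.2776 -0.0317]]
A [ 0.4462 -0.0012  0.084 ]
B [ 0.4512 -0.1274  0.084 ]
C [ 0.4924 -0.3021  0.073 ]
```

View pics/o1.png

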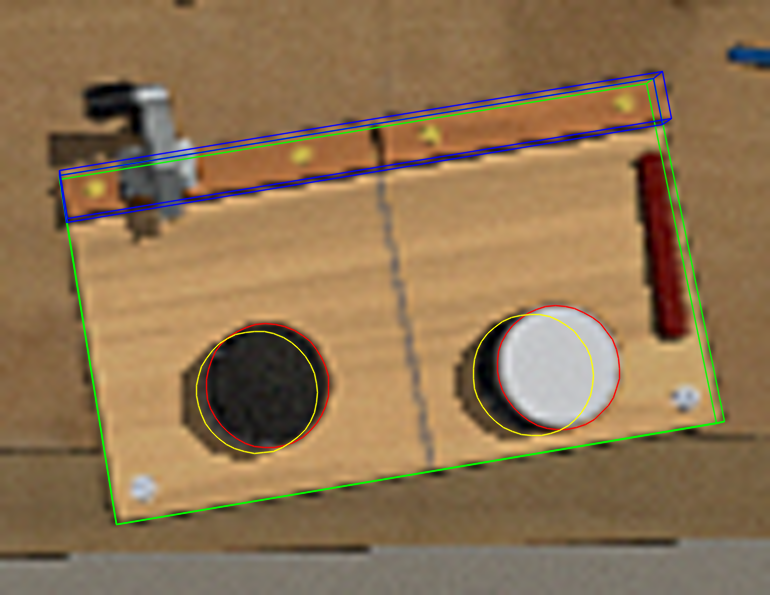

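View pics/o4.png

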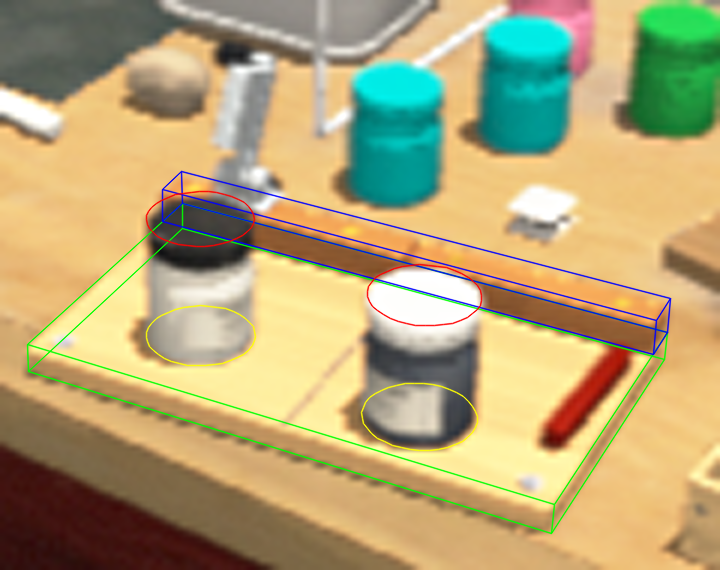

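View pics/o2.png

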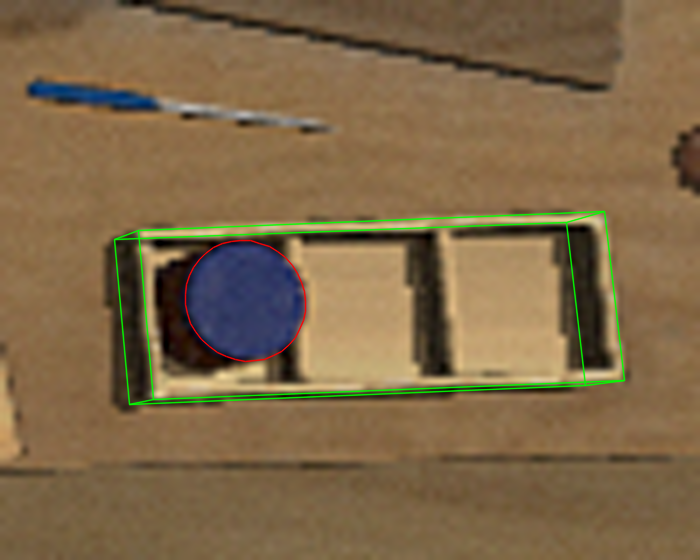

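View pics/o3.png

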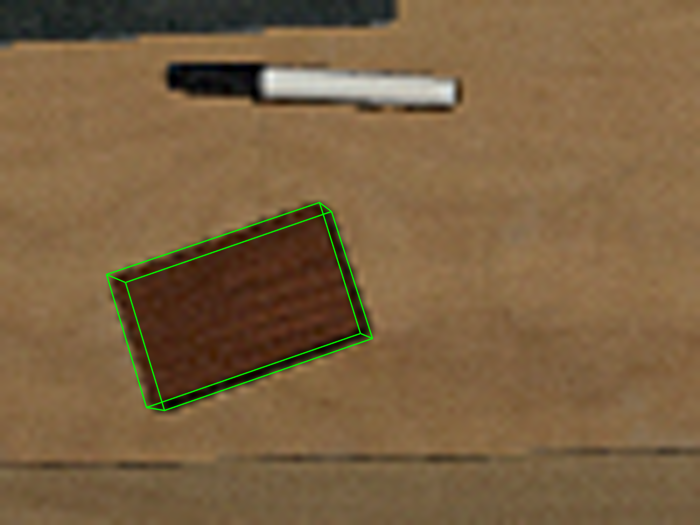

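jog_arm --pt "0 0 0.165 31.7 53.2 0 94" --pt "0 0 0.165 31.7 53.2 0 94" --pt "0 0 0.165 31.7 53.2 0 94" --pt "0 0 0.165 31.7 53.2 0 94" --pt "0 0 0.165 31.7 53.2 0 94" --pt "0 0 0.165 31.7 53.2 0 94" --pt "0 0 0.169 31.7 53.2 0 94" --pt "0 0 0 0 0 -50 94" --pt "0 0 0 0 0 0 94"

```text
time: 1.92
tool_pos: [0.449, -0.1258, 0.2482]
ee_rot: [-3.138, 0.01, 0.02]
wrist_force: [0.5, -0.3, 0.4]
width: 0.0942
```

Run:
```python
from bench import *
import cv2
from h import *
o=get_obs(); print(o["time"],o["tool_pos"],o["ee_rot"],o["wrist_force"])
t=snapshot("top")[:,:,::-1].copy(); s=snapshot("scene")[:,:,::-1].copy()
cv2.imwrite("pics/top1.png",t);cv2.imwrite("pics/scene1.png",s)
p=[o["tool_pos"][0],o["tool_pos"][1],o["ee_rot"][2]]
z=o["tool_pos"][2]*1000-97
S=boxsegs(p,47,59.5,-8,8,z,z+97,(0,255,0))+boxsegs(p,-59.5,-47,-8,8,z,z+97,(0,255,0))
cv2.imwrite("pics/o5.png",overlay(t,"top",300,205,430,295,6,S))
cv2.imwrite("pics/o6.png",overlay(s,"scene",280,150,410,260,6,S))
```

```text
1.925 [ 0.4489947  -0.12580504  0.24818352] [-3.13758995  0.00959076  0.01994938] [ 0.5483635  -0.31066039  0.41919729]
```

View pics/o5.png

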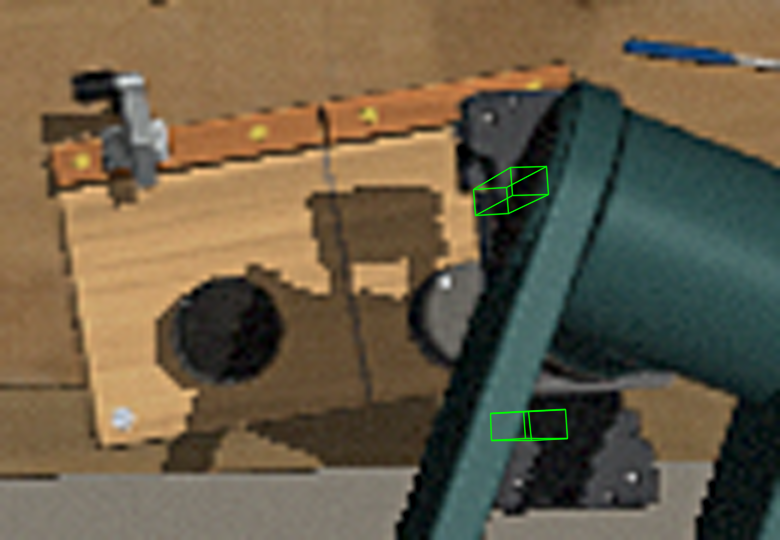

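View pics/o6.png

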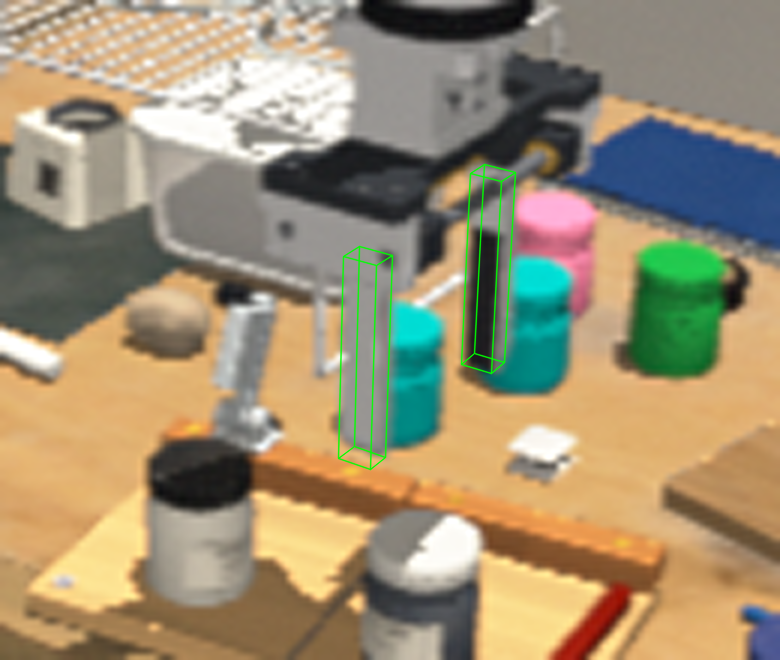

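jog_arm --pt "-0.004 -0.0096 0 2 -1.5 -40 94" --pt "0 0 0 0 0 -40 94" --pt "0 0 0 0 0 -13 94" --pt "0 0 0 0 0 0 94"

```text
time: 2.52
tool_pos: [0.4536, -0.13, 0.161]
ee_rot: [3.137, -0.011, 0.017]
wrist_force: [0.0, 0.1, -0.1]
width: 0.0941
```

```bash
cat > look.py <<'E'
import sys
from bench import *
import cv2
from h import *
def go(tag,tc,sc,f=6,S=[],ST=None):
    o=get_obs(); np.set_printoptions(precision=4,suppress=True); print(o["time"],o["tool_pos"],o["ee_rot"],o["wrist_force"],o["width"])
    for n,c in(("top",tc),("scene",sc)):
        if c is None: continue
        im=snapshot(n)[:,:,::-1].copy(); cv2.imwrite(f"pics/{n}{tag}.png",im)
        cv2.imwrite(f"pics/{n}{tag}c.png",overlay(im,n,*c,f,S))
E
python3 - <<'E'
from look import *
go("2",None,(280,170,410,290))
E
```

```text
2.525 [ 0.4536 -0.13    0.161 ] [ 3.1369 -0.0109  0.0166] [ 0.0443  0.0681 -0.1036] 0.09407495469908968
```

View pics/scene2c.png

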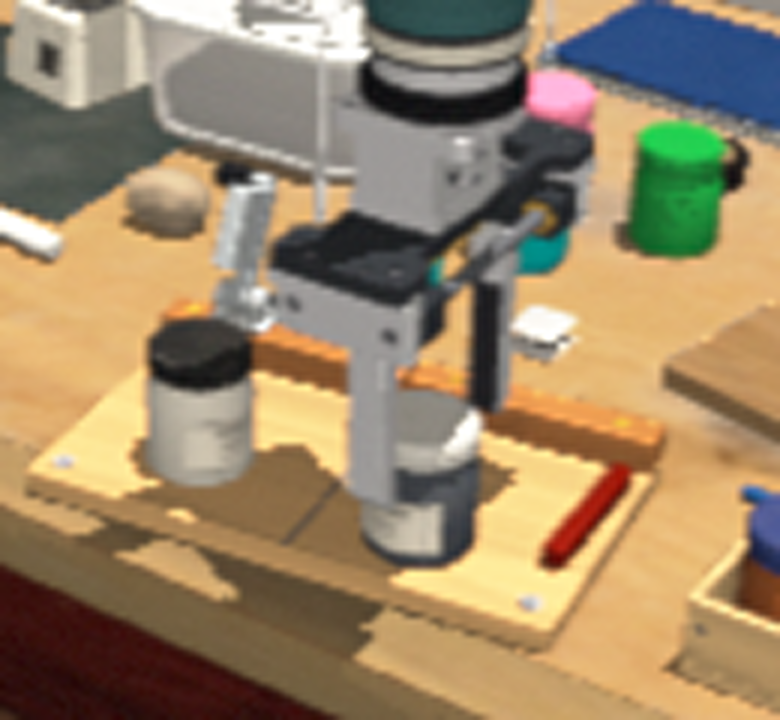

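jog_arm --pt "0.004 0.009 0 -2 2 -4 94" --pt "0 0 0 0 0 0 94" --pt "0 0 0 0 0 0 94"

```text
time: 2.95
tool_pos: [0.4514, -0.1271, 0.1563]
ee_rot: [3.141, -0.002, 0.018]
wrist_force: [-0.1, -0.1, 0.4]
width: 0.0935
```

jog_arm --pt "0 0 0 0 0 -1 30" --pt "0 0 0 0 0 0 30" --pt "0 0 0 0 0 0 30" --pt "0 0 0 0 0 0 30" --pt "0 0 0 0 0 0 30"

```text
time: 3.58
tool_pos: [0.4512, -0.1271, 0.1548]
ee_rot: [3.142, -0.001, 0.018]
wrist_force: [-0.2, 0.0, 0.9]
width: 0.0522
```

jog_arm --pt "0 0 0 0 0 15 30" --pt "0 0 0 0 0 40 30" --pt "0 0 0 0 0 40 30" --pt "0 0 0 6.9 -52.4 0 30" --pt "0 0 0 6.9 -52.4 0 30" --pt "0 0 0 6.9 -52.4 0 30" --pt "0 0 0 6.9 -52.4 0 30" --pt "0 0 0 6.9 -52.4 0 30" --pt "0 0 0 6.8 -52.3 0 30" --pt "0 0 0 0 0 -40 30" --pt "0 0 0 0 0 0 30" --pt "0 0 0 0 0 0 30"

```text
time: 5.08
tool_pos: [0.4926, -0.4411, 0.211]
ee_rot: [3.141, -0.001, 0.019]
wrist_force: [-0.4, 0.5, -1.3]
width: 0.0525
```

Run:
```python
from look import *
pc=[ 0.4913,-0.3724,0.018 ]
S=boxsegs(pc,-38,38,-106,106,0,42,(0,255,0))
go("3",(400,200,500,280),(380,210,500,320),7,S)
```

```text
5.075 [ 0.4926 -0.4411  0.211 ] [ 3.141  -0.0013  0.0186] [-0.404   0.5182 -1.2923] 0.05248309409495771
```

View pics/scene3c.png

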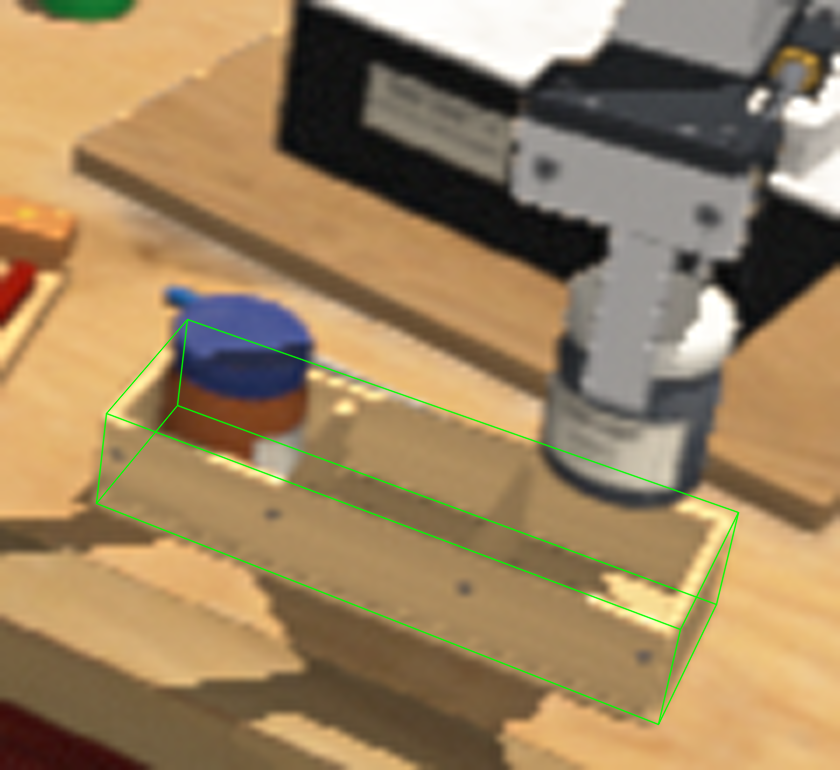

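View pics/top3c.png

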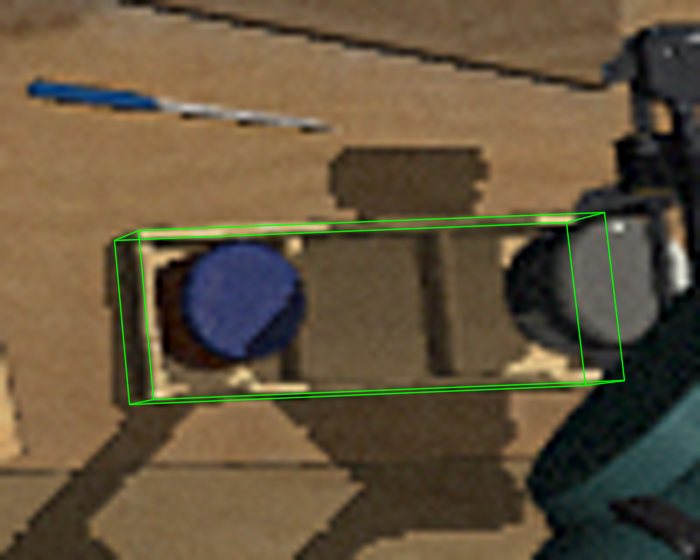

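Run:
```python
from look import *
x,y=.4926,-.4411
S=circ(x,y,.140,.0265,(0,0,255))+circ(x,y,.072,.0275,(0,255,255))
cv2.imwrite("pics/a.png",np.hstack([overlay(cv2.imread("pics/top3.png"),"top",455,210,505,270,8,S),overlay(cv2.imread("pics/scene3.png"),"scene",445,235,495,295,8,S)]))
```

```text
(no output)
```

View pics/a.png

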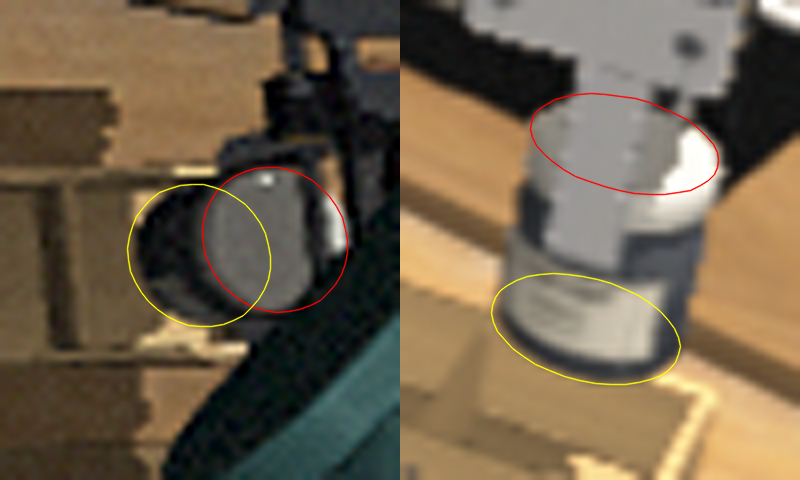

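jog_arm --pt "0 0 0 0 1.5 -10 30" --pt "0 0 0 0 0 -12 30" --pt "0 0 0 0 0 -12 30" --pt "0 0 0 0 0 0 30" --pt "0 0 0 0 0 0 30"

```text
time: 5.8
tool_pos: [0.4924, -0.4399, 0.1756]
ee_rot: [-3.141, -0.001, 0.018]
wrist_force: [-0.8, -0.2, -1.4]
width: 0.0525
```

Run:
```python
from look import *
go("4",(440,210,500,270),(420,230,500,310),8)
```

```text
5.8 [ 0.4924 -0.4399  0.1756] [-3.1415 -0.0005  0.018 ] [-0.8135 -0.1804 -1.4254] 0.052497886101708295
```

View pics/scene4c.png

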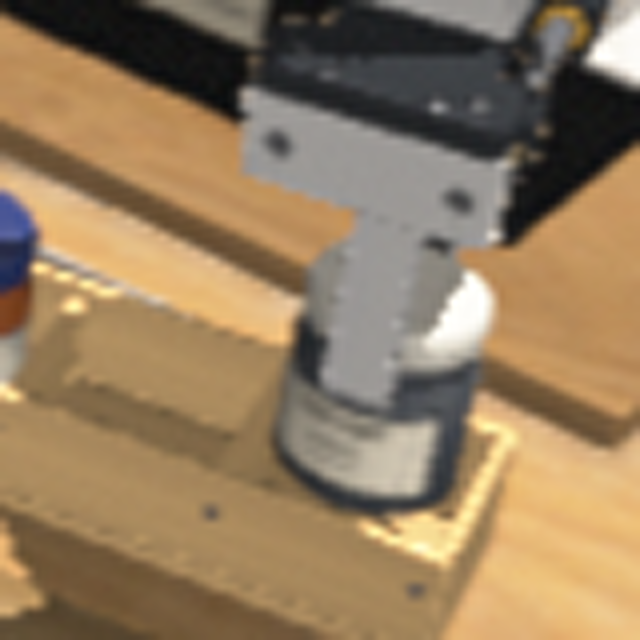

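jog_arm --pt "0 0 0 0 0 -12 30" --pt "0 0 0 0 0 -12 30" --pt "0 0 0 0 0 -6 30" --pt "0 0 0 0 0 -1.5 30" --pt "0 0 0 0 0 0 30" --pt "0 0 0 0 0 0 30"

```text
time: 6.65
tool_pos: [0.4925, -0.44, 0.1442]
ee_rot: [3.141, -0.001, 0.018]
wrist_force: [0.6, 0.6, -0.6]
width: 0.0524
```

jog_arm --pt "0 0 0 0 0 -0.5 30" --pt "0 0 0 0 0 0 58" --pt "0 0 0 0 0 0 75" --pt "0 0 0 0 0 0 75" --pt "0 0 0 0 0 0 80" --pt "0 0 0 0 0 30 85" --pt "0 0 0 0 0 40 94" --pt "0 0 0 0 0 40 94" --pt "0 0 0 0 0 0 94"

```text
time: 7.78
tool_pos: [0.4934, -0.441, 0.259]
ee_rot: [3.135, -0.007, 0.018]
wrist_force: [0.2, -0.5, 0.5]
width: 0.0937
```

Run:
```python
from look import *
go("5",(400,200,500,280),(380,220,500,320),7)
```

```text
7.775 [ 0.4934 -0.441   0.259 ] [ 3.1345 -0.0071  0.0181] [ 0.1788 -0.4578  0.47  ] 0.09368204927260164
```

View pics/scene5c.png

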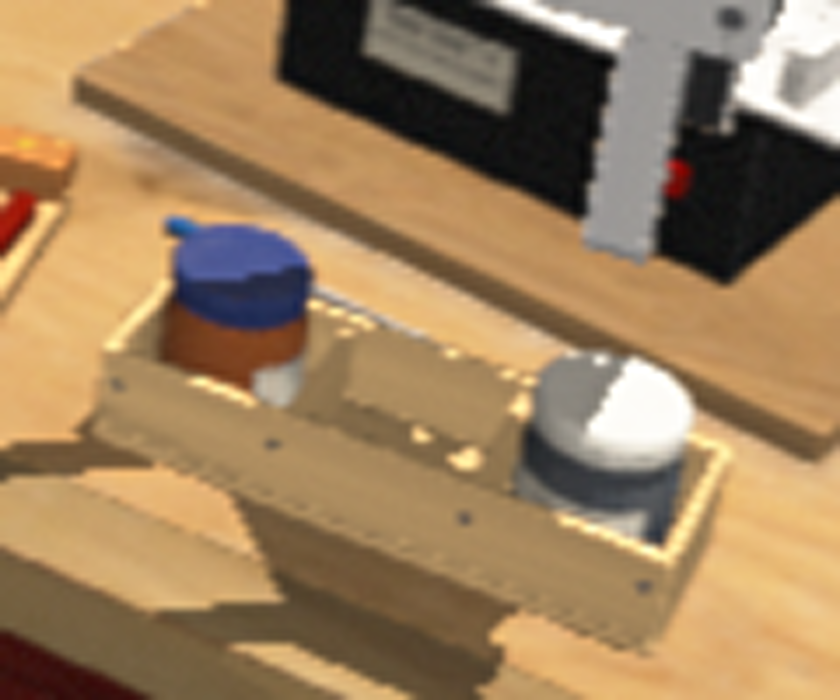

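jog_arm --pt "0 0 0 -5.8 54.9 0 94" --pt "0 0 0 -5.8 54.9 0 94" --pt "0 0 0 -5.8 54.9 0 94" --pt "0 0 0 -5.8 54.9 0 94" --pt "0 0 0 -5.8 54.9 0 94" --pt "0 0 0 -5.8 54.9 0 94" --pt "0 0 0 -5.8 54.9 0 94" --pt "0 0 0 -5.8 54.7 0 94" --pt "0 0 0 0 0 0 94" --pt "0 0 0 0 0 0 94"

```text
time: 9.12
tool_pos: [0.4455, -0.0011, 0.2521]
ee_rot: [3.141, 0.002, 0.019]
wrist_force: [0.0, 0.5, -0.1]
width: 0.0937
```

jog_arm --pt "0 0 0 0 0 -40 94" --pt "0 0 0 0 0 -40 94" --pt "0 0 0 0 0 -17 94" --pt "0 0 0 0 0 0 94" --pt "0 0 0 0 0 0 94"

```text
time: 9.75
tool_pos: [0.447, -0.0015, 0.1582]
ee_rot: [3.141, -0.003, 0.017]
wrist_force: [-0.1, 0.4, 0.7]
width: 0.0941
```

Run:
```python
from look import *
go("6",None,(280,190,380,280),7)
```

```text
9.75 [ 0.447  -0.0015  0.1582] [ 3.1411 -0.0033  0.0171] [-0.14    0.4401  0.7047] 0.09408638498586075
```

View pics/scene6c.png

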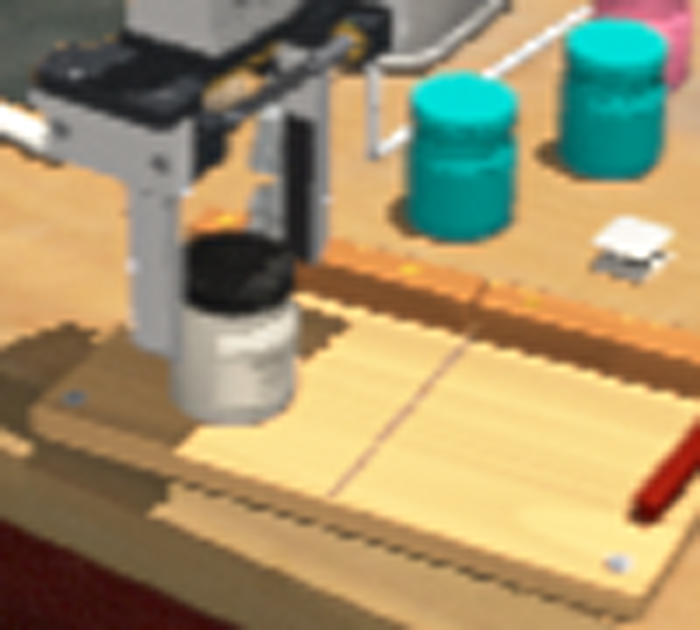

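jog_arm --pt "0 0 0 0 0 -3 30" --pt "0 0 0 0 0 0 30" --pt "0 0 0 0 0 0 30" --pt "0 0 0 0 0 0 30" --pt "0 0 0 0 0 0 30"

```text
time: 10.42
tool_pos: [0.4461, -0.0008, 0.1538]
ee_rot: [-3.142, -0.001, 0.018]
wrist_force: [0.1, 0.1, 0.3]
width: 0.0527
```

jog_arm --pt "0 0 0 0 0 15 30" --pt "0 0 0 0 0 40 30" --pt "0 0 0 0 0 40 30" --pt "0 0 0 3.5 -26 0 30" --pt "0 0 0 6.4 -53 0 30" --pt "0 0 0 6.4 -53 0 30" --pt "0 0 0 6.4 -53 0 30" --pt "0 0 0 6.4 -53 0 30" --pt "0 0 0 6.4 -53 0 30" --pt "0 0 0 5 -45 0 30" --pt "0 0 0 3 -25 0 30" --pt "0 0 0 1 -10 0 30"

```text
time: 11.92
tool_pos: [0.4903, -0.3733, 0.2489]
ee_rot: [-3.141, -0.0, 0.016]
wrist_force: [-0.6, -1.2, -1.0]
width: 0.0527
```

jog_arm --pt "0 0 0 0 0 -20 30" --pt "0 0 0 0 0 -16 30" --pt "0 0 0 0 0 0 30" --pt "0 0 0 0 0 0 30"

```text
time: 12.42
tool_pos: [0.4907, -0.3715, 0.2133]
ee_rot: [3.141, -0.001, 0.019]
wrist_force: [-0.1, -0.0, -1.3]
width: 0.053
```

Run:
```python
from look import *
o=get_obs(); x,y,z=o["tool_pos"]
b=z-.139
S=circ(x,y,b+.068,.0265,(0,0,255))+circ(x,y,b,.0275,(0,255,255))+boxsegs([ 0.4913,-0.3724,0.018 ],-33,33,-34,34,5,42,(0,255,0))
go("7",(420,200,490,270),(400,220,490,310),8,S)
```

```text
12.425 [ 0.4907 -0.3715  0.2133] [ 3.1412 -0.0012  0.0187] [-0.0577 -0.0169 -1.2959] 0.053047023193606865
```

View pics/scene7c.png

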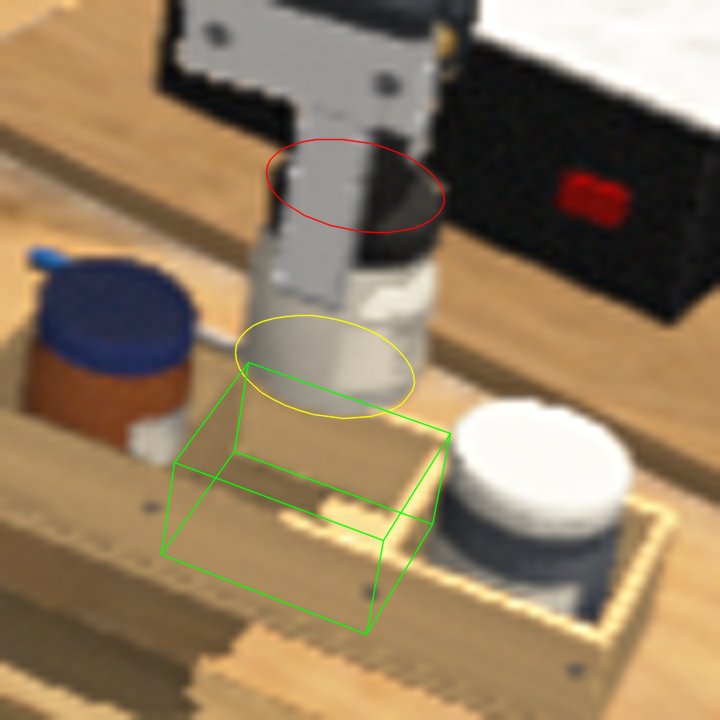

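View pics/top7c.png

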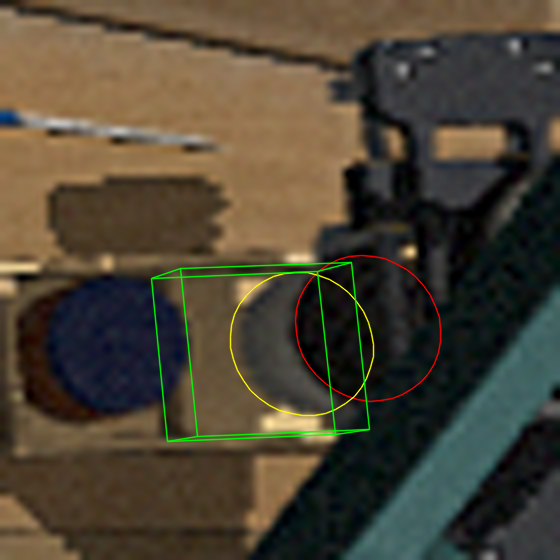

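jog_arm --pt "0 0 0 0.5 0.8 -12 30" --pt "0 0 0 0 0 -14 30" --pt "0 0 0 0 0 -12 30" --pt "0 0 0 0 0 -6 30" --pt "0 0 0 0 0 0 30"

```text
time: 13.15
tool_pos: [0.4907, -0.3709, 0.1677]
ee_rot: [-3.14, 0.001, 0.018]
wrist_force: [-1.8, -0.1, -1.4]
width: 0.0528
```

jog_arm --pt "0 0 0 0 0 -8 30" --pt "0 0 0 0 0 -8 30" --pt "0 0 0 0 0 -6 30" --pt "0 0 0 0 0 0 30" --pt "0 0 0 0 0 0 30"

```text
time: 13.78
tool_pos: [0.4911, -0.3712, 0.1469]
ee_rot: [3.141, -0.001, 0.018]
wrist_force: [-0.1, -0.3, -1.8]
width: 0.0526
```

jog_arm --pt "0 0 0 0 0 -3.5 30" --pt "0 0 0 0 0 0 30" --pt "0 0 0 0 0 0 30"

```text
time: 14.15
tool_pos: [0.491, -0.3711, 0.1432]
ee_rot: [-3.142, -0.001, 0.018]
wrist_force: [-0.2, 0.5, -0.7]
width: 0.0525
```

jog_arm --pt "0 0 0 0 0 0 58" --pt "0 0 0 0 0 0 75" --pt "0 0 0 0 0 0 75" --pt "0 0 0 0 0 0 80" --pt "0 0 0 0 0 30 85" --pt "0 0 0 0 0 40 94" --pt "0 0 0 0 0 40 94" --pt "0 0 0 0 0 0 94"

```text
time: 15.15
tool_pos: [0.4922, -0.3721, 0.2582]
ee_rot: [3.135, -0.007, 0.018]
wrist_force: [0.6, 0.5, -0.2]
width: 0.0942
```

Run:
```python
from look import *
go("8",(300,205,410,290),(380,220,500,320),7)
s=cv2.imread("pics/scene8.png")
cv2.imwrite("pics/b.png",cv2.resize(s[185:265,280:380],None,fx=8,fy=8,interpolation=cv2.INTER_CUBIC)[:600])
```

```text
15.15 [ 0.4922 -0.3721  0.2582] [ 3.1352 -0.0075  0.0181] [ 0.6406  0.4587 -0.2249] 0.09419270874592348
```

View pics/scene8c.png

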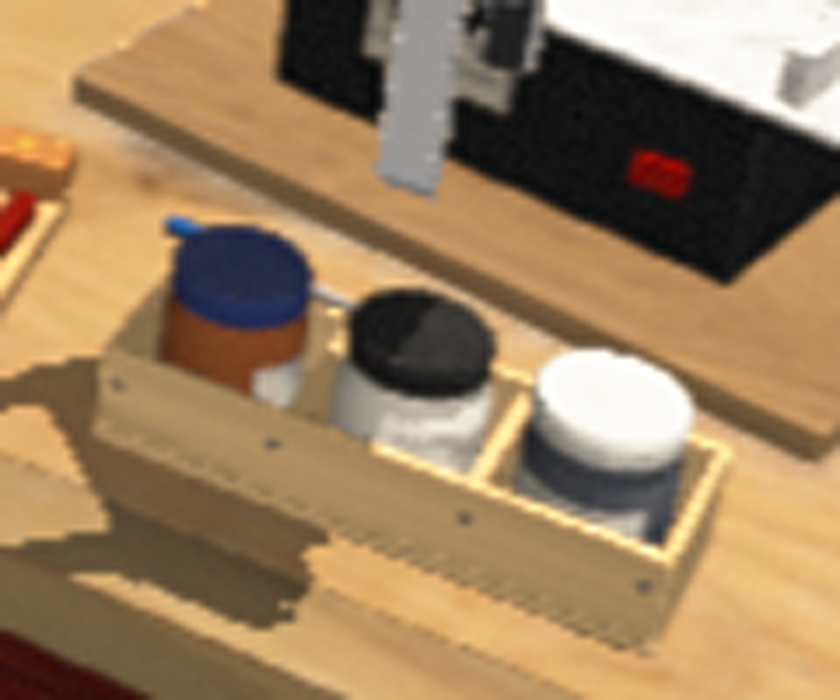

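View pics/b.png

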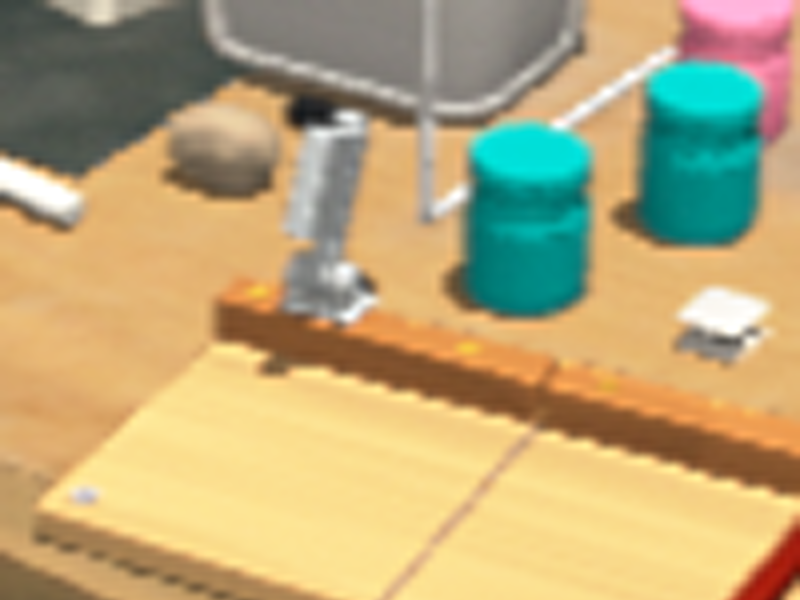

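View pics/top8c.png

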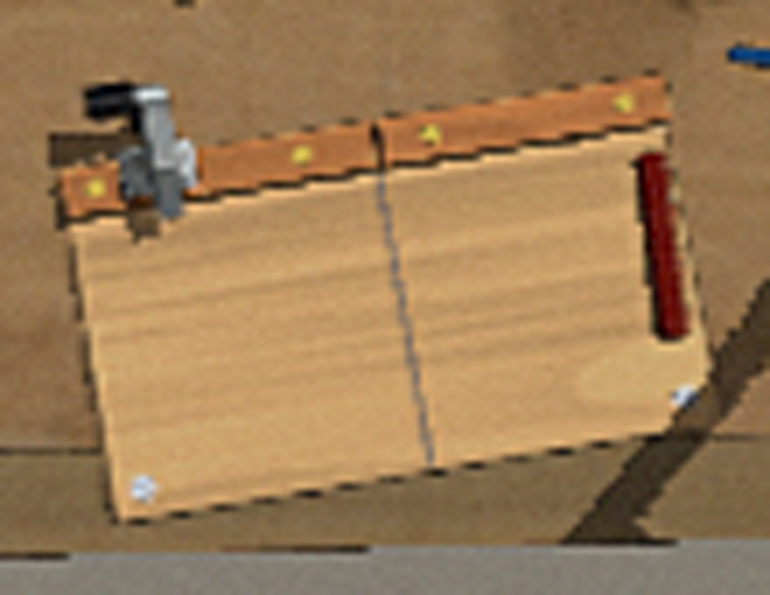

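Run:
```python
from look import *
p=[0.4874,-0.0633,0.1421]
kt=uncrop((109,101),300,205,7)
def mk(v): ys,th=v; return (69-62*np.cos(th),ys+24.5,52+62*np.sin(th))
f=lambda v: (proj("top",T(p,[mk(v)]))[0]-kt)
s=least_squares(f,[90,1.95]); print(s.x,s.fun,T(p,[mk(s.x)]))
ys,th=s.x
def arm(th,y0,y1,r0,r1,h,col):
    # box along arm dir
    d=np.array([-np.cos(th),np.sin(th)]); n=np.array([d[1],-d[0]])
    V=[]
    for r in(r0,r1):
        for y in(y0,y1):
            for q in(-h,h):
                a=np.array([69,52])+d*r+n*q; V.append((a[0],ys+y,a[1]))
    W=T(p,V); S=[]
    for i in range(8):
        for k in(1,2,4):
            if not i&k: S.append((W[i],W[i|k],col))
    return S
S=arm(th,0,12,0,60,5,(0,255,0))+arm(th,13.5,35.5,54.5,69.5,7.5,(0,0,255))
print(T(p,[(58,ys,16)]), proj("scene",T(p,[mk(s.x)])))
for t,c in(("top",(300,205,360,245)),("scene",(280,185,340,245))):
    cv2.imwrite(f"pics/k{t}.png",overlay(cv2.imread(f"pics/{t}8.png"),t,*c,10,S))
```

```text
[90.59671244  2.05795757] [1.85309545e-11 1.94575023e-10] [[0.56813514 0.06451892 0.10678725]]
[[0.53198489 0.03459766 0.016     ]] [[319.05199772 198.33426168]]
```

View pics/ktop.png

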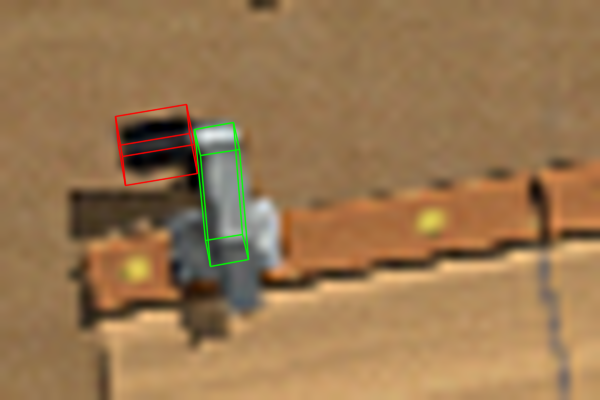

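View pics/kscene.png

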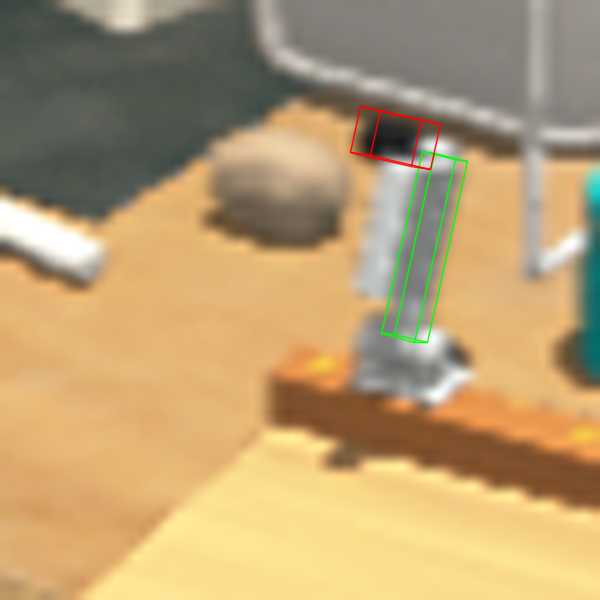

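Run:
```python
from look import *
for z in(0,.05,.1,.15,.2,.25):
    P=ray("top",(308,181),z); Q=ray("top",(308,93),z); print(z,P,proj("scene",[P]),Q,proj("scene",[Q]))
s=cv2.imread("pics/scene8.png");cv2.imwrite("pics/r.png",cv2.resize(s[120:230,240:390],None,fx=5,fy=5,interpolation=cv2.INTER_CUBIC))
t=cv2.imread("pics/top8.png");cv2.imwrite("pics/r2.png",cv2.resize(t[80:240,230:390],None,fx=4,fy=4,interpolation=cv2.INTER_CUBIC)[:600])
```

```text
0 [0.71160787 0.08304755 0.        ] [[337.93324133 209.21788444]] [1.02658207 0.07645681 0.        ] [[380.2526882 181.5028594]]
0.05 [0.69986045 0.08332917 0.05      ] [[336.37790222 198.04513533]] [1.00314961 0.07698294 0.05      ] [[378.32264305 172.22658294]]
0.1 [0.68811304 0.0836108  0.1       ] [[334.75287136 186.37175689]] [0.97971715 0.07750907 0.1       ] [[376.29701613 162.49091674]]
0.15 [0.67636562 0.08389242 0.15      ] [[333.05335728 174.16332965]] [0.95628469 0.0780352  0.15      ] [[374.16852691 152.26086875]]
0.2 [0.6646182  0.08417404 0.2       ] [[331.27411897 161.38220488]] [0.93285222 0.07856133 0.2       ] [[371.92913617 141.49780052]]
0.25 [0.65287078 0.08445567 0.25      ] [[329.40941188 147.98711681]] [0.90941976 0.07908745 0.25      ] [[369.56994455 130.15893951]]
```

View pics/r.png

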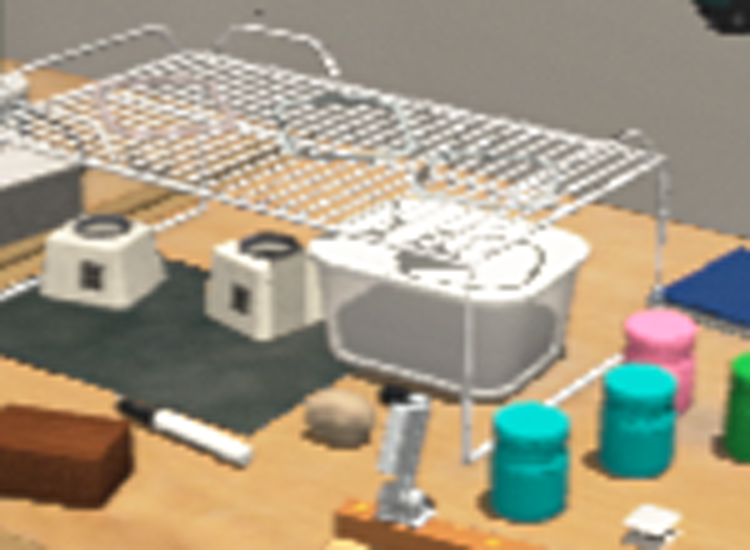

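View pics/r2.png

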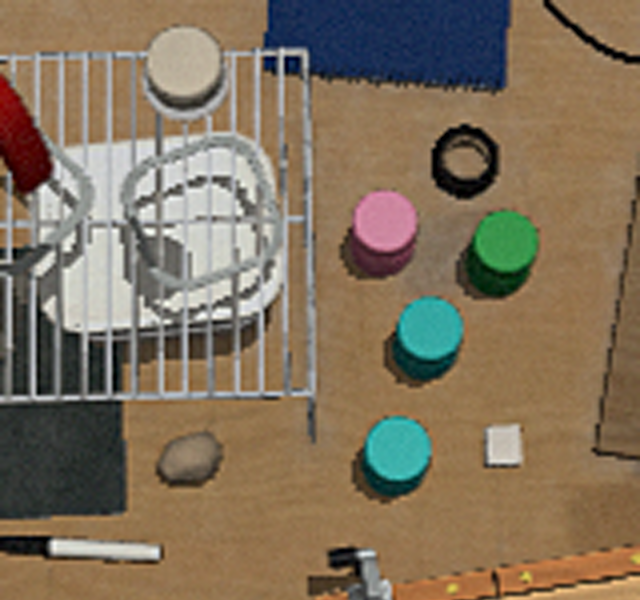

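jog_arm --pt "0 0 -0.181 0 54.9 0 0" --pt "0 0 -0.181 0 54.9 0 0" --pt "0 0 -0.181 0 54.9 0 0" --pt "0 0 -0.181 0 54.9 0 0" --pt "0 0 -0.181 0 54.9 0 0" --pt "0 0 -0.181 0 54.9 0 0" --pt "0 0 -0.181 0 54.9 0 0" --pt "0 0 -0.181 0 54.8 0 0" --pt "0 0 0 50 0 0 0" --pt "0 0 0 50 0 0 0" --pt "0 0 0 0 0 0 0" --pt "0 0 0 0 0 0 0"

```text
time: 16.75
tool_pos: [0.5906, 0.057, 0.2509]
ee_rot: [3.137, 0.0, -1.394]
wrist_force: [0.7, -0.2, 0.5]
width: 0.0007
```

Run:
```python
from look import *
o=get_obs(); z=o["tool_pos"][2]*1000-97
p=[*o["tool_pos"][:2],o["ee_rot"][2]]
S=boxsegs(p,-12.5,12.5,-8,8,z,z+97,(0,255,0))
go("9",(280,170,370,250),(270,140,370,230),7,S)
```

```text
16.75 [0.5906 0.057  0.2509] [ 3.1369  0.0002 -1.3938] [ 0.6596 -0.1741  0.4544] 0.0007343407379033265
```

View pics/scene9c.png

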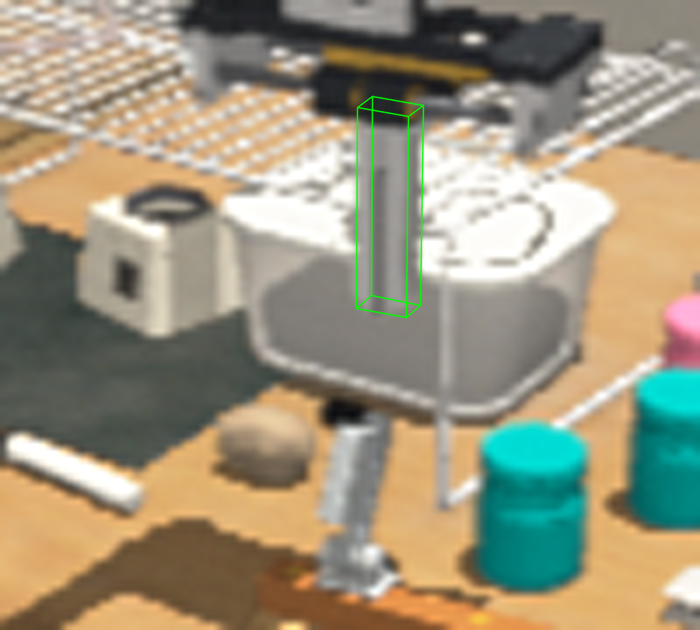

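View pics/top9c.png

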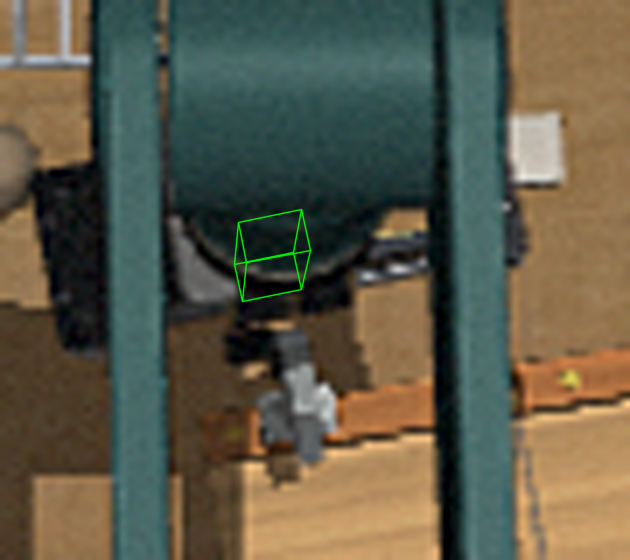

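jog_arm --pt "0 0 -0.035 3 11 0 0" --pt "0 0 0 0 0 -32 0" --pt "0 0 0 0 0 -32 0" --pt "0 0 0 0 0 0 0" --pt "0 0 0 0 0 0 0"

```text
time: 17.48
tool_pos: [0.5946, 0.068, 0.1911]
ee_rot: [-3.139, -0.001, -1.429]
wrist_force: [0.3, -0.4, -0.4]
width: 0.0004
```

Run:
```python
from look import *
o=get_obs(); z=o["tool_pos"][2]*1000-97
p=[*o["tool_pos"][:2],o["ee_rot"][2]]
S=boxsegs(p,-12.5,12.5,-8,8,z,z+97,(0,255,0))
go("10",(280,170,370,250),(270,150,370,240),7,S)
```

```text
17.475 [0.5946 0.068  0.1911] [-3.1391 -0.001  -1.4289] [ 0.3284 -0.3705 -0.3806] 0.000368752923034718
```

View pics/scene10c.png

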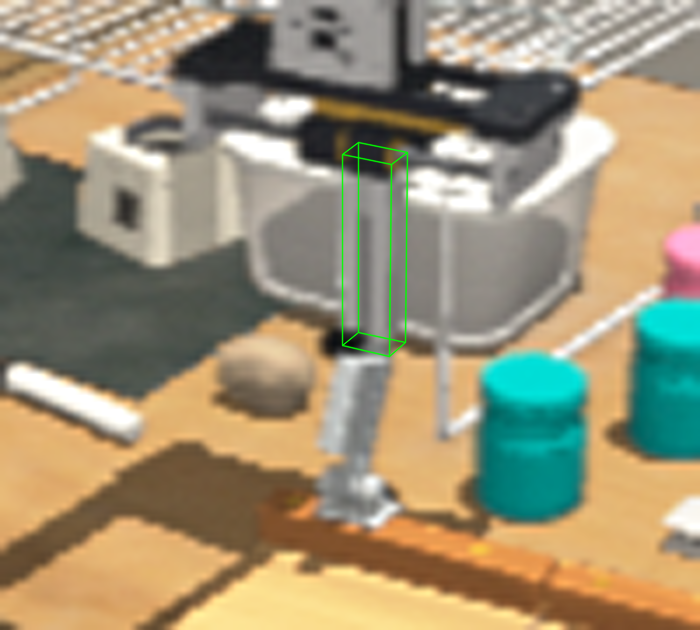

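View pics/top10c.png

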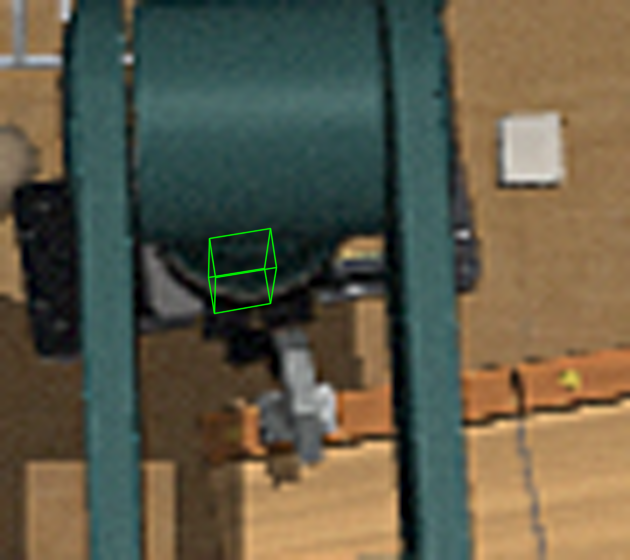

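jog_arm --pt "0 0 0 0 0 -4 0" --pt "0 0 0 -12 -1.7 0 0" --pt "0 0 0 -12 -1.7 0 0" --pt "0 0 0 -12 -1.7 0 0" --pt "0 0 0 -12 -1.7 0 0" --pt "0 0 0 -12 -1.7 0 0" --pt "0 0 0 0 0 0 0"

```text
time: 18.45
tool_pos: [0.5337, 0.0595, 0.1853]
ee_rot: [3.142, -0.001, -1.429]
wrist_force: [0.0, -0.1, 0.7]
width: 0.0004
```

Run:
```python
from look import *
o=get_obs(); z=o["tool_pos"][2]*1000-97
p=[*o["tool_pos"][:2],o["ee_rot"][2]]
S=[]
go("11",None,(270,150,370,240),7,S)
```

```text
18.45 [0.5337 0.0595 0.1853] [ 3.1415 -0.0007 -1.4288] [ 0.0299 -0.1329  0.7307] 0.00038770405854609446
```

View pics/scene11c.png

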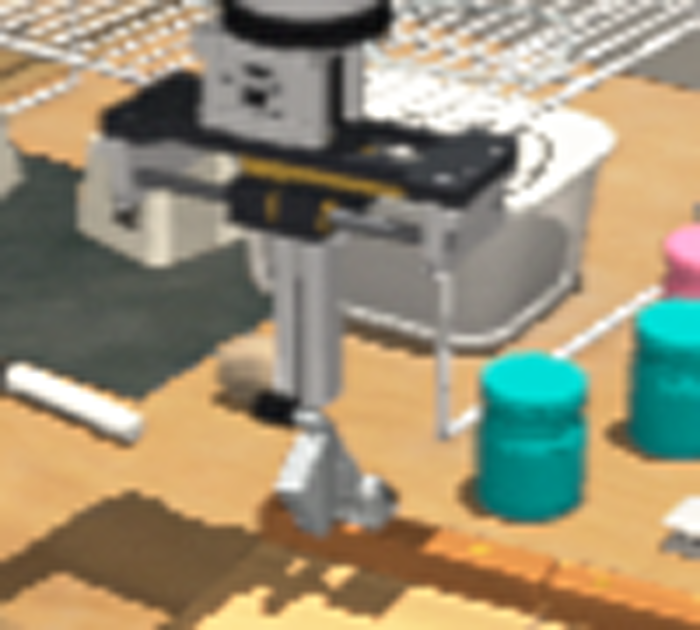

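Arm is being pushed forward past upright; continue the sweep.

jog_arm --pt "0 0 0 -12 -1.7 0 0" --pt "0 0 0 -12 -1.7 0 0" --pt "0 0 0 -6 -0.8 0 0" --pt "0 0 0 0 0 0 0" --pt "0 0 0 0 0 0 0" --pt "0 0 0 0 0 0 0"

```text
time: 19.25
tool_pos: [0.5048, 0.0554, 0.1852]
ee_rot: [-3.141, -0.001, -1.429]
wrist_force: [0.0, -0.0, -0.5]
width: 0.0005
```

Run:
```python
from look import *
go("12",None,(270,150,370,240),7,[])
```

```text
19.25 [0.5048 0.0554 0.1852] [-3.1415 -0.0007 -1.4287] [ 0.0175 -0.0448 -0.5431] 0.0005388393941322807
```

View pics/scene12c.png

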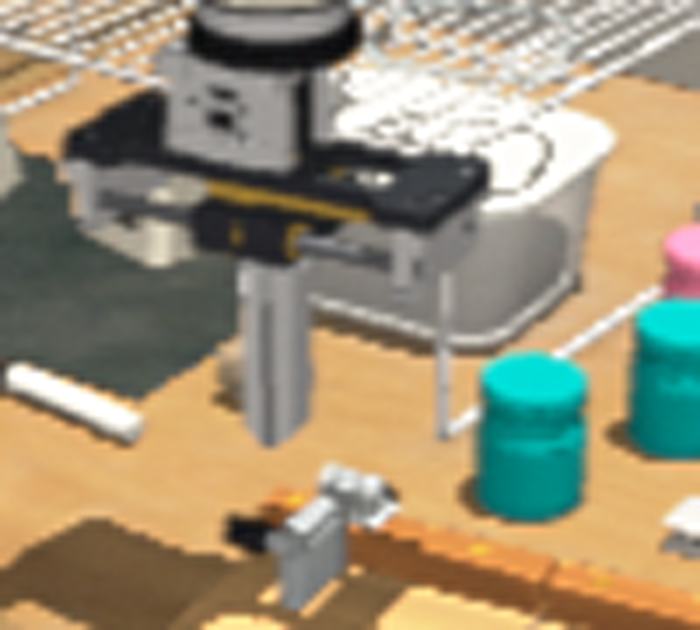

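jog_arm --pt "0 0 0.1 0 0 35 0" --pt "0 0 0.174 0 0 35 40" --pt "0 0 0.174 -1.8 31.5 0 90" --pt "0 0 0.174 -1.8 31.5 0 90" --pt "0 0 0.174 -1.8 31.5 0 90" --pt "0 0 0.174 -1.8 31.5 0 90" --pt "0 0 0.174 -1.8 31.5 0 90" --pt "0 0 0.174 -1.8 31.5 0 90" --pt "0 0 0.174 -1.8 31.5 0 90" --pt "0 0 0.174 -1.8 31.5 0 90" --pt "0 0 0.074 0 0 0 90" --pt "0 0 0 0 0 0 90"

```text
time: 20.8
tool_pos: [0.4902, 0.3078, 0.2549]
ee_rot: [3.141, -0.0, 0.311]
wrist_force: [0.2, -0.2, -0.7]
width: 0.0903
```

Run:
```python
from look import *
go("13",(205,205,305,280),(235,150,345,240),7,boxsegs([.4908,.3078,.3115],-31,31,-50,50,0,42,(0,255,0)))
```

```text
20.8 [0.4902 0.3078 0.2549] [ 3.1414 -0.0002  0.3111] [ 0.2251 -0.2302 -0.6656] 0.09029731492624724
```

View pics/scene13c.png

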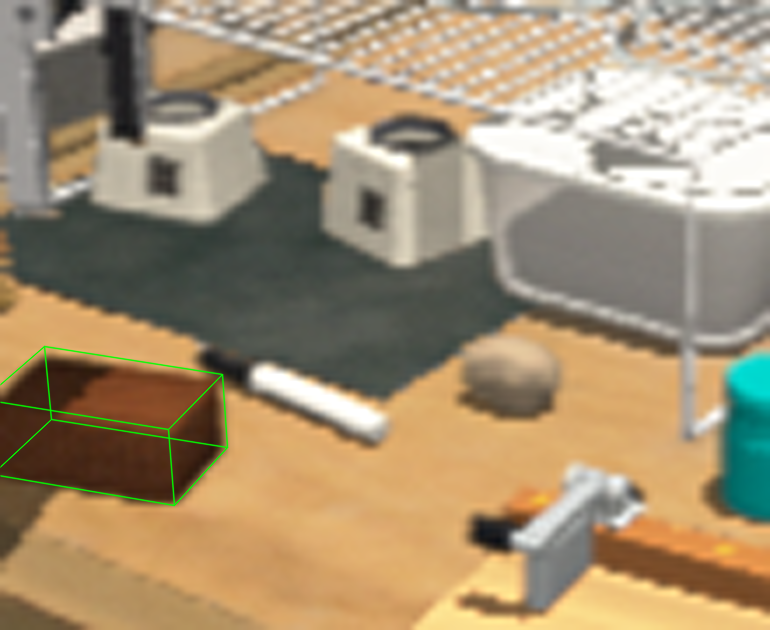

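View pics/top13c.png

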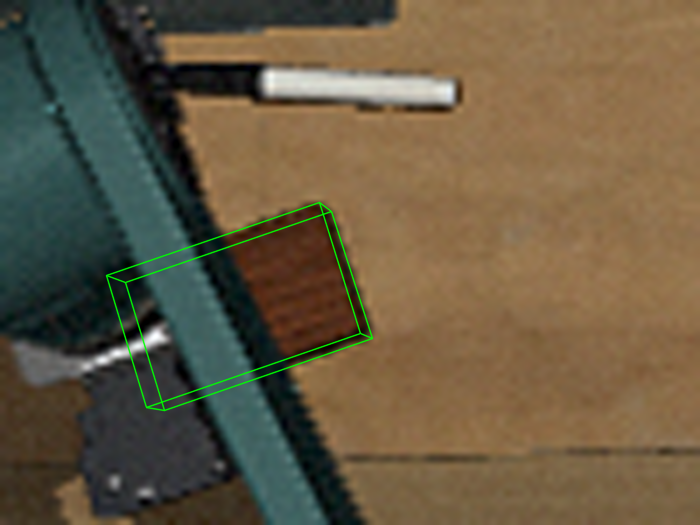

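jog_arm --pt "0 0 0 0.5 -1.5 -35 90" --pt "0 0 0 0 0 -35 90" --pt "0 0 0 0 0 -35 90" --pt "0 0 0 0 0 -20 90" --pt "0 0 0 0 0 0 90" --pt "0 0 0 0 0 0 90"

```text
time: 21.65
tool_pos: [0.4914, 0.3059, 0.1315]
ee_rot: [-3.141, -0.003, 0.31]
wrist_force: [-0.8, 0.3, 0.0]
width: 0.09
```

Run:
```python
from look import *
go("14",None,(220,150,310,240),7)
```

```text
21.65 [0.4914 0.3059 0.1315] [-3.1413 -0.0027  0.3103] [-0.7884  0.3018  0.0062] 0.09001866361670526
```

View pics/scene14c.png

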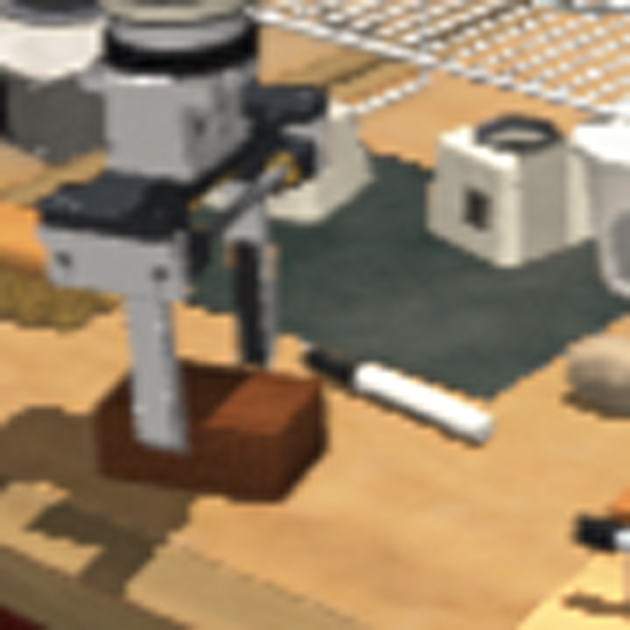

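jog_arm --pt "0 0 0 0 0 -7 90" --pt "0 0 0 0 0 0 90" --pt "0 0 0 0 0 0 90"

```text
time: 22.08
tool_pos: [0.4907, 0.3059, 0.1233]
ee_rot: [3.142, -0.001, 0.311]
wrist_force: [-0.4, 0.3, 0.1]
width: 0.0901
```

jog_arm --pt "0 0 0 0 0 0 40" --pt "0 0 0 0 0 0 40" --pt "0 0 0 0 0 0 40" --pt "0 0 0 0 0 0 40" --pt "0 0 0 0 0 0 40"

```text
time: 22.7
tool_pos: [0.4908, 0.3059, 0.1233]
ee_rot: [-3.142, -0.001, 0.311]
wrist_force: [0.1, 0.2, 0.4]
width: 0.0618
```

jog_arm --pt "0 0 0 0 0 15 40" --pt "0 0 0 0 0 40 40" --pt "0 0 0 0 0 40 40" --pt "0 0 -0.02 1 -20 0 40" --pt "0 0 -0.03 1 -45 0 40" --pt "0 0 -0.03 1 -50 0 40" --pt "0 0 -0.03 1 -50 0 40" --pt "0 0 -0.03 1 -50 0 40" --pt "0 0 -0.029 1 -50 0 40" --pt "0 0 0 1 -45 0 40" --pt "0 0 0 1 -27 0 40" --pt "0 0 0 0.6 -10.3 0 40"

```text
time: 24.2
tool_pos: [0.498, -0.0433, 0.2166]
ee_rot: [-3.141, 0.002, 0.139]
wrist_force: [0.3, 0.7, -1.7]
width: 0.0617
```

jog_arm --pt "0 0 0 0 0 -20 40" --pt "0 0 0 0 0 -20 40" --pt "0 0 0 0 0 0 40" --pt "0 0 0 0 0 0 40"

```text
time: 24.7
tool_pos: [0.4993, -0.0411, 0.1785]
ee_rot: [-3.141, -0.001, 0.143]
wrist_force: [-0.4, 0.3, -1.6]
width: 0.062
```

Run:
```python
from look import *
o=get_obs(); z=o["tool_pos"][2]*1000-123.3
p=[*o["tool_pos"][:2],o["ee_rot"][2]]
S=boxsegs(p,-31,31,-50,50,z,z+42,(0,255,0))+boxsegs([0.4874,-0.0633,0.1421],-1,58,90.6,102.6,18,61,(255,0,0))
go("15",(295,200,405,285),(280,175,390,265),7,S)
```

```text
24.7 [ 0.4993 -0.0411  0.1785] [-3.1415 -0.0008  0.1428] [-0.3707  0.2996 -1.6042] 0.06203503491769449
```

View pics/scene15c.png

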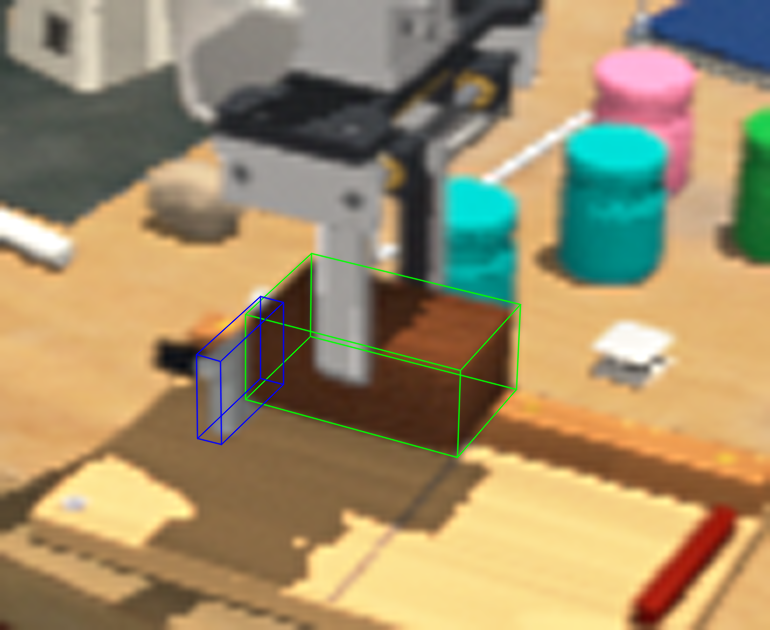

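View pics/top15c.png

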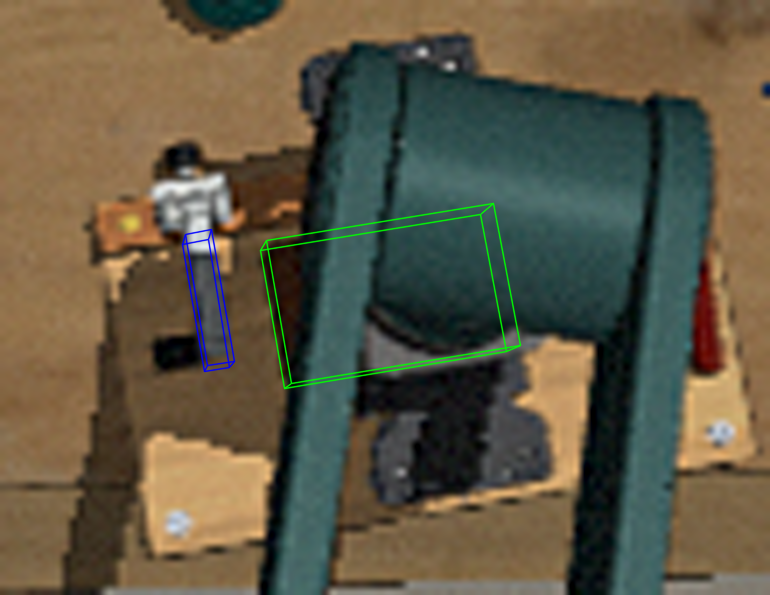

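jog_arm --pt "0 0 0 0 0 -15 40" --pt "0 0 0 0 0 -12 40" --pt "0 0 0 0 0 -6 40" --pt "0 0 0 0 0 0 40" --pt "0 0 0 0 0 0 40"

```text
time: 25.42
tool_pos: [0.4995, -0.0415, 0.1455]
ee_rot: [3.141, -0.001, 0.142]
wrist_force: [-0.6, 0.4, -1.6]
width: 0.0618
```

jog_arm --pt "0 0 0 0 0 -3 40" --pt "0 0 0 0 0 -2 40" --pt "0 0 0 0 0 0 40" --pt "0 0 0 0 0 0 40"

```text
time: 25.92
tool_pos: [0.4993, -0.0414, 0.1403]
ee_rot: [3.142, -0.001, 0.142]
wrist_force: [-0.1, -0.4, -1.8]
width: 0.0619
```

jog_arm --pt "0 0 0 0 0 -1 40" --pt "0 0 0 0 0 0 40"

```text
time: 26.18
tool_pos: [0.4993, -0.0415, 0.1393]
ee_rot: [3.141, -0.001, 0.142]
wrist_force: [0.2, -0.4, -1.0]
width: 0.0616
```

jog_arm --pt "0 0 0 0 0 -0.7 40" --pt "0 0 0 0 0 0 40"

```text
time: 26.42
tool_pos: [0.4993, -0.0415, 0.1392]
ee_rot: [3.141, -0.001, 0.142]
wrist_force: [-1.1, 0.5, 3.3]
width: 0.0616
```

jog_arm --pt "0 0 0 -1 6.9 0.5 40" --pt "0 0 0 -1 6.9 0 40" --pt "0 0 0 0 0 0 40"

```text
time: 26.8
tool_pos: [0.4974, -0.0268, 0.1392]
ee_rot: [-3.141, -0.002, 0.143]
wrist_force: [1.3, 0.4, 2.8]
width: 0.0618
```

jog_arm --pt "0 0 0 -0.3 2 0 40" --pt "0 0 0 0 0 0 40"

```text
time: 27.05
tool_pos: [0.4972, -0.0257, 0.1393]
ee_rot: [3.141, -0.001, 0.142]
wrist_force: [1.0, -1.1, 2.3]
width: 0.0619
```

jog_arm --pt "0 0 0 -0.3 2 0 40" --pt "0 0 0 0 0 0 40"

```text
time: 27.3
tool_pos: [0.4968, -0.0238, 0.1392]
ee_rot: [3.141, -0.001, 0.142]
wrist_force: [0.6, -2.2, 2.9]
width: 0.0619
```

jog_arm --pt "0 0 0 -0.2 1.2 0 40" --pt "0 0 0 0 0 0 40"

```text
time: 27.55
tool_pos: [0.4966, -0.0226, 0.1393]
ee_rot: [3.141, -0.001, 0.142]
wrist_force: [-0.3, -2.5, 3.5]
width: 0.0618
```

jog_arm --pt "0 0 0 -0.2 1.2 0 40" --pt "0 0 0 0 0 0 40"

```text
time: 27.8
tool_pos: [0.4965, -0.0221, 0.1392]
ee_rot: [3.139, -0.001, 0.142]
wrist_force: [0.9, -5.4, 3.3]
width: 0.0619
```

jog_arm --pt "0 0 0 -0.2 1.2 0 40" --pt "0 0 0 0 0 0 40"

```text
time: 28.05
tool_pos: [0.4964, -0.0218, 0.1393]
ee_rot: [3.137, -0.001, 0.142]
wrist_force: [0.6, -7.9, 3.0]
width: 0.0615
```

jog_arm --pt "0 0 0 4.2 -0.6 0 40" --pt "0 0 0 4 0.6 0 40" --pt "0 0 0 0 0 0 40"

```text
time: 28.42
tool_pos: [0.5018, -0.0213, 0.1394]
ee_rot: [3.139, 0.007, 0.142]
wrist_force: [-8.5, -7.2, 11.0]
width: 0.0618
```

jog_arm --pt "0 0 0 1.5 0.2 0 40" --pt "0 0 0 0 0 0 40"

```text
time: 28.68
tool_pos: [0.5029, -0.0212, 0.1394]
ee_rot: [3.139, 0.009, 0.142]
wrist_force: [-10.4, -6.7, 12.2]
width: 0.0618
```

jog_arm --pt "0 0 0 1.5 0.2 0 40" --pt "0 0 0 0 0 0 40"

```text
time: 28.92
tool_pos: [0.5044, -0.021, 0.1394]
ee_rot: [3.139, 0.008, 0.142]
wrist_force: [-9.8, -6.6, 12.1]
width: 0.0615
```

jog_arm --pt "0 0 0 0 0 0.7 40" --pt "0 0 0 0 0 0 40"

```text
time: 29.18
tool_pos: [0.5047, -0.021, 0.1394]
ee_rot: [3.139, 0.007, 0.142]
wrist_force: [-7.9, -7.1, 8.2]
width: 0.0619
```

jog_arm --pt "0 0 0 1.5 0.2 0 40" --pt "0 0 0 0 0 0 40"

```text
time: 29.42
tool_pos: [0.5061, -0.0208, 0.1394]
ee_rot: [3.139, 0.008, 0.142]
wrist_force: [-7.5, -6.6, 8.6]
width: 0.0615
```

jog_arm --pt "0 0 0 1 0.15 0 40" --pt "0 0 0 0 0 0 40"

```text
time: 29.68
tool_pos: [0.507, -0.0206, 0.1395]
ee_rot: [3.139, 0.008, 0.142]
wrist_force: [-7.7, -6.5, 9.0]
width: 0.0617
```

jog_arm --pt "0 0 0 1.5 0.2 0 40" --pt "0 0 0 0 0 0 40"

```text
time: 29.92
tool_pos: [0.5086, -0.0204, 0.1394]
ee_rot: [3.139, 0.008, 0.142]
wrist_force: [-8.3, -7.2, 8.5]
width: 0.0617
```

jog_arm --pt "0 0 0 1.5 0.2 0 40" --pt "0 0 0 0 0 0 40"

```text
time: 30.18
tool_pos: [0.5091, -0.0203, 0.1395]
ee_rot: [3.14, 0.011, 0.142]
wrist_force: [-11.9, -6.7, 11.1]
width: 0.0616
```

jog_arm --pt "0 0 0 1 0.15 0 40" --pt "0 0 0 0 0 0 40"

```text
time: 30.42
tool_pos: [0.5093, -0.0203, 0.1396]
ee_rot: [3.14, 0.013, 0.142]
wrist_force: [-13.3, -6.5, 12.5]
width: 0.0615
```

jog_arm --pt "0.0017 -0.0119 0 0 0 0 40" --pt "0 0 0 0 0 0 40" --pt "0 0 0 0 0 0 40"

```text
time: 30.8
tool_pos: [0.5085, -0.0203, 0.1393]
ee_rot: [3.14, 0.003, 0.141]
wrist_force: [-15.5, -8.0, 14.9]
width: 0.0619
```

Run:
```python
from look import *
o=get_obs(); print(o["wrist_torque"])
p0=[0.4874,-0.0633,0.1421]
c=T(p0,[(27,40.6,0)])[0]; print(c)
S=boxsegs([c[0],c[1],.142],-31,31,-50,50,16,58,(0,255,0))+boxsegs(p0,58,80,-140,140,16,36,(255,0,0))
go("16",(295,200,405,285),(290,185,370,265),8,S)
```

```text
[-1.49088365  3.0122689  -0.4018083 ]
[ 0.508378   -0.01928542  0.        ]
30.8 [ 0.5085 -0.0203  0.1393] [3.1401 0.0034 0.1408] [-15.5106  -8.0164  14.8861] 0.06192107079728686
```

View pics/scene16c.png

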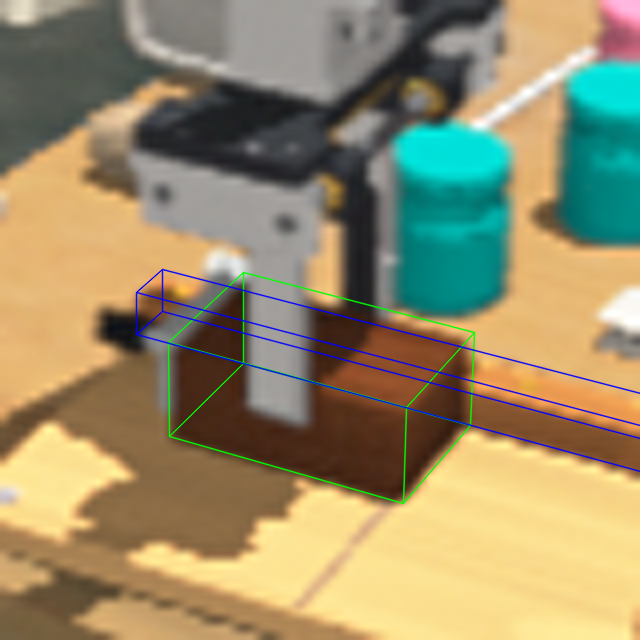

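View pics/scene16.png

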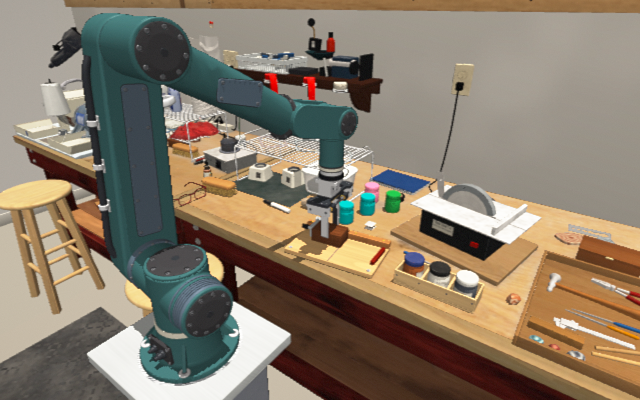

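jog_arm --pt "0.0008 -0.006 0 1.5 0.3 0.8 40" --pt "0 0 0 0 0 0 40" --pt "0 0 0 0 0 0 40"

```text
time: 31.28
tool_pos: [0.5084, -0.0203, 0.1393]
ee_rot: [3.14, 0.002, 0.141]
wrist_force: [-19.2, -8.4, 15.4]
width: 0.0612
```

jog_arm --pt "0.0004 -0.003 0 2 0.3 1 40" --pt "0 0 0 0 0 0 40" --pt "0 0 0 0 0 0 40"

```text
time: 31.65
tool_pos: [0.5089, -0.0198, 0.1393]
ee_rot: [3.141, 0.004, 0.141]
wrist_force: [-22.8, -8.4, 15.1]
width: 0.0617
```

jog_arm --pt "0.0004 -0.003 0 1.5 0.3 1 40" --pt "0 0 0 0 0 0 40" --pt "0 0 0 0 0 0 40" --pt "0 0 0 0 0 0 40"

```text
time: 32.15
tool_pos: [0.5091, -0.0197, 0.1393]
ee_rot: [3.141, 0.005, 0.141]
wrist_force: [-24.3, -9.5, 13.0]
width: 0.0618
```

Run:
```python
from look import *
o=get_obs(); print(o["wrist_torque"],o["joint_torque"])
go("17",(295,200,405,285),(290,185,370,265),8)
```

```text
[-1.80671766  4.75524298 -0.446263  ] [  5.57492718 -27.24048972 -34.01363969   4.24090818  -7.89869428
  -0.42175351]
32.15 [ 0.5091 -0.0197  0.1393] [3.1414 0.0053 0.1407] [-24.3161  -9.5419  13.0056] 0.061829860763647534
```

View pics/scene17c.png

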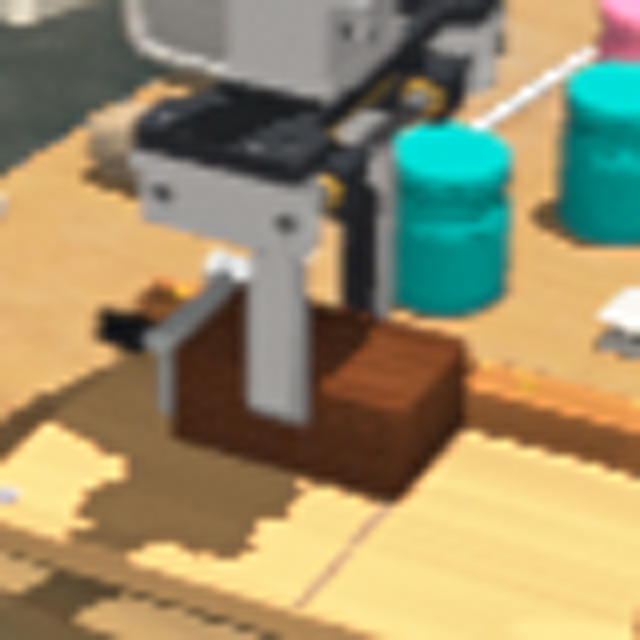

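View pics/top17c.png

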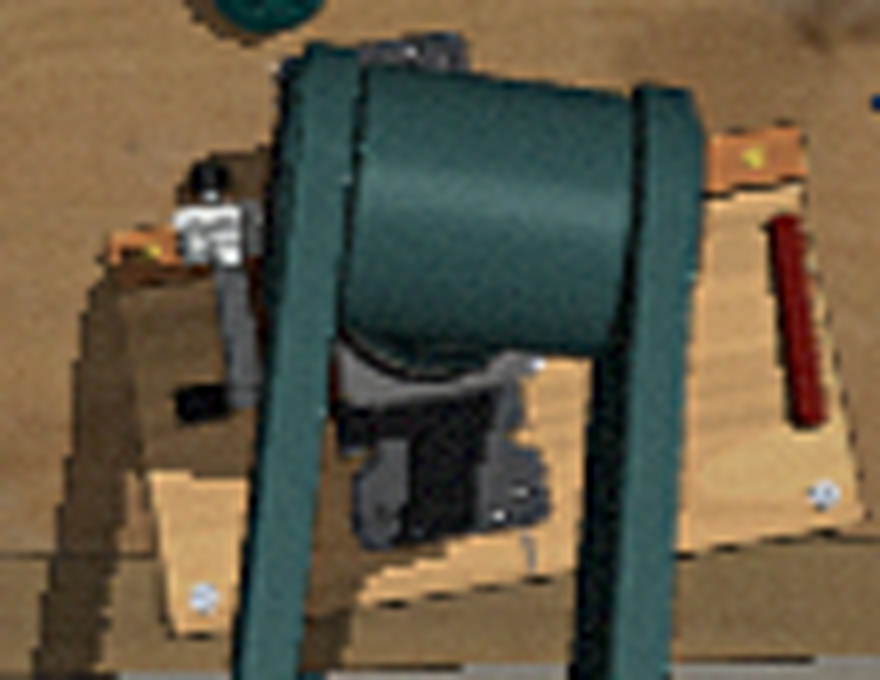

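jog_arm --pt "0 0 0 0 0 0 40" --pt "0 0 0 0 0 0 40" --pt "0 0 0 0 0 0 40" --pt "0 0 0 0 0 0 40" --pt "0 0 0 0 0 0 40" --pt "0 0 0 0 0 0 40"

```text
time: 33.0
tool_pos: [0.5091, -0.0197, 0.1393]
ee_rot: [3.141, 0.005, 0.141]
wrist_force: [-24.9, -9.0, 13.8]
width: 0.062
```

Run:
```python
from bench import *
print(close_job())
```

```text
the job is handed in; nothing more can be done
None
```

The job was done in the order asked and handed in at about 33 s, with the gripper still holding the block. No verdict was reported.

- **Jars:** The white-lidded jar is in the right-hand end cell of the caddy and the black-lidded one in the middle cell. The last pictures show both upright. Each swung a few degrees in the grip while being carried, but both settled level. I left the green, pink and turquoise look-alikes alone.
- **Length stop:** I pushed it over from behind with closed fingers, and the picture shows it down on the board.
- **Block:** It lies flat on the board with its long side along the fence and its end at the stop. It met the fence and the stop within about 1 mm of where I predicted.
- **Final hold:** A 0.75 s hold showed steady readings: about 26 N toward the fence, 14 N down on the board and 5–6 N against the stop. Wrist force stayed far below 120 N in every reading.
- **Remaining doubts:** The downward force stayed higher than I intended while I was pushing sideways, but it is well below the sideways push. The tool was tilted about 0.005 rad at the end. In the scene camera the drawn model was about 1–2 pixels off the real parts, so I trusted the contact forces for the final seating. The arm hides most of the block from the top camera.

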